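Lock the mould cover with its T-key and draw the vacuum

ROBOT

A 7-joint arm with a two-finger parallel gripper is mounted at the origin on the work surface. World frame = base frame: x ahead of the robot, y to its left, z up, the work surface at z = 0. Lengths are in mm, angles in degrees, forces in N, time in s.
With the tool pointing down it reaches from about 400 to 850 mm from the base axis. Payload 10.4 kg.
Tool frame: the origin (TCP) lies on the centre line of the jaws, within the pads' length; the fingertips stand 14 mm ahead of it and the grasp point (between the pads) lies 5 mm behind it; z points along the fingers, y is the line along which they close (so a half turn about z gives the same grasp; the last joint's range is limited). The gripper opens to 85 mm and grips with 20 to 120 N. Pads are 22 mm wide; open, the fingers measure 114 mm over their backs; the gripper's body (76 mm by 85 mm) begins 54 mm behind the grasp point. The pads swing forward as they close: fully open they stand 13 mm farther back than shut.
Start: joints at [-72.342, 19.034, -3.707, 83.658, 1.238, 77.344, -5.071], TCP at [202.987, 591.139, 245.338] pointing down, gripper open.
Joint ranges: [-148.97, 148.97], [-28.65, 121.19], [-84.17, 76.75], [9.2, 138.47], [-72.65, 252.65], [3.7, 117.97], [-149.18, 149.18]. Speed limits (degrees/s): [127.2, 127.2, 159.86, 159.86, 180, 180, 180].

INTERFACE

Orientations are given as [roll, pitch, yaw] about the fixed x, y, z axes, in that order (R = Rz(yaw) Ry(pitch) Rx(roll)).
In Python, from plant import readout, vision, close_job gives the robot as it stands. The module is installed in compiled form; this text tells all that it offers.
- The arm moves only by the shell command python3 -m pendant 'ROWS' [FORCE]. ROWS is JSON, a list that holds one entry, the list of rows, each a list of 5 numbers: the shift along the tool's x, y, z in units of 25 mm (1.0 is 25 mm), then the turn about the tool's z in units of 6 degrees (1.0 is 6 degrees), then the opening, from 0 (shut) to 1 (fully open). A call has exactly 5 rows; each row is the pose to reach, as a shift and turn from the pose commanded when the call began, along the tool's axes at that moment; what a row does not reach only later rows make up. A row lasts 1/12 s, in which the tool goes at most 41.7 mm and 7.16 degrees, less where a joint would pass 70% of its speed; a pose out of reach is approached as far as the arm can. A call with a gripper value outside its range is refused whole. The fingers move at their own pace and stop on an object; FORCE is the grip in N (left out, the last holds). Time passes only in rows, so rows that repeat a pose let the fingers close, or fill a call up. It gives the time, the measured TCP pose, the force, the opening and the grip force at its end, in the units of the state.
- readout.state(): the state, without advancing time (a new reading comes with each control period).
- vision.get_image(name): name is "side" or "top" or "wrist"; returns the picture (400x640x3 uint8, red, green, blue); there is no depth.
- vision.camera_model(name): a dict with "fx", "fy", "cx", "cy" (pixels), "xyz" and "orientation" of the camera in the world. Camera axes: x right, y down, z forward; pixel columns grow to the right and rows downward; lengths in mm; the calibration is good to about 2 mm. A picture is of the moment at which its call begins: read the wrist's pose just before it. camera_model takes no time and is no camera call; for the wrist camera it gives the pose at the moment of the call.
- close_job(): hands the job in; it is judged then, once.
The state is a dict: "clock": time; "joint_pos": joint angles; "joint_velocities": joint speeds; "effort": joint torques, N m; "tcp_pos": TCP position; "tcp_rot": TCP orientation; "contact_force": force on the tool from outside, world axes, zero at the start; "ft_torque": the same for the moment, N m; "opening": finger opening in mm; "gripper_force": force on a finger pad.
Only numpy, scipy, OpenCV 4.12 (cv2) and the standard library are available. Lean on these libraries where they do the work, as an engineer would, in place of code of your own. Each camera call takes 0.05 s, during which the arm holds its last target. There are 200 camera calls.

TASK

Take the T-key (the one with the flat black paddle handle) from the rack, put its T-head lengthwise through the slot of the leaning mould's cover until the collar lies on the cover, give it a quarter turn so that it is locked, and let go. Then tilt the spring-centred vacuum stick well over, away from the robot (towards the far end of its housing), hold it there for about two seconds and let it spring back; never tilt it the other way, and leave the round pin and everything else where it is.

Things in the scene. Friction and masses are not known exactly. Their poses are not given: they have to be found in the camera images.
- tkey_mid (a point): The T-key, loose, 0.14-0.28 kg, 98 mm long; this point is on its axis half-way along. z: from T-head to handle (up in the rack); x: along T-head and paddle, which are in line. Collar 40 mm across from z = -11 to -3 mm; stem to +9; flat black paddle handle from +9 to +49 mm, 64 mm (x) by 12 mm (y), gripped across its thickness. Hangs upright, collar on the rails; lift it straight up by 55 mm or more.
- tkey_head (a point): Centre of the T-key's head, 41 mm below tkey_mid on its axis, same axes: a steel bar 60 mm (x) by 16 mm (y) by 16 mm (z). A round shaft 14 mm across and 22 mm long joins it to the collar.
- rack: Fixed key rack on the table, 190 x 90 mm. Origin under its centre, z up, x along its two level steel rails; their top is 75 mm above the table, the gap between them 26 mm. The T-key and the pin hang between the rails about 42 mm either side of the centre, in either order.
- pin_mid (a point): A bystander in the rack: a plain round pin, 77 mm long, with a 40 mm collar and a round black grip 30 mm across that ends 32 mm above the rails; no T-head. This point is half-way along it.
- mould: Fixed leaning mould. Origin: centre of the slot on the upper face of its aluminium cover, 126 mm above the table. z: squarely out of the cover, 30 degrees from vertical; y: level, along the slot; x: up the slope. Slot through the 16 mm cover: 66 mm (y) by 22 mm (x). The key turns either way, without a stop, and stays by friction. With the collar on the cover tkey_mid is at z = 11 mm.
- stand: Fixed plywood stand of the mould, 260 x 240 mm, origin under its centre, right below the slot; the mould faces its -x. The white mould has an aluminium cover 180 mm (up the slope) by 200 mm; below the cover is a free cavity 54 mm deep and over 150 mm wide, where the T-head can turn. A 12 mm high white stub stands on the cover 66 mm up the slope and 50 mm to +y of the slot.
- valve: Fixed grey housing of the vacuum valve, 100 x 80 x 34 mm, with a small brass port on its +y side (58 mm from the centre). Origin under its centre, z up; x is the direction away from the robot in which the stick is to be tilted.
- knob_mid (a point): Centre of the black ball knob, 34 mm across, on top of the vacuum stick (12 mm steel rod). It is 114 mm above the table when upright and 78 mm from the stick's pivot, which is 36 mm above the table at the housing's centre.
- stick (a joint): Tilt of the vacuum stick in rad: 0 upright (where its spring brings it back), positive towards the housing's x (away from the robot), stops at +-0.5. Spring about 0.9 N m/rad, i.e. about 6 N at the knob when fully over. It tilts only to and fro along the housing's x.
- pot: A bystander: open white plastic mixing pot, 100 mm across, 100 mm high; origin under its centre.
- spatula: A bystander: 260 mm spatula lying on the table.
- bottle: A bystander: closed white bottle, 70 mm across, 190 mm high; origin under its centre.
- gasket: A bystander: black rubber ring lying flat, 90 mm across, 12 mm high.
- block: A bystander: white casting block 100 x 80 x 70 mm; origin under its centre.
- jar: A bystander: lidded jar, 70 mm across, 85 mm high; origin under its centre.
- brush: A bystander: 180 mm brush lying on the table.

How it is judged:
By the outcome, as a careful person would: the job done as asked, in the order asked, and still so for the second after the job is handed in, with the robot touching nothing.
It also fails if it takes over 67 s, if anything falls off the work surface, if the arm or the gripper's body presses on something with over 40 N, if the wrist force passes 120 N, or if a joint passes its speed limit or range.

## Working session

There is one attempt and no reset: what is moved stays moved. The work goes in short steps, Python scripts to look and compute and a shell command to move; the robot and the scene stay as the last step left them, time stands still between calls to the robot, and variables do not carry over. Pictures are saved under pics/ and viewed, at most 10 in all, crops included, and the job is handed in when it is done.

```bash
mkdir -p pics
python3 - <<'E'
from plant import readout, vision
import cv2
print(readout.state())
for n in ("side","top"):
    im=vision.get_image(n); cv2.imwrite(f"pics/{n}0.png",im[:,:,::-1]); print(n,vision.camera_model(n))
print(vision.camera_model("wrist"))
E
```

```text
{'clock': 0.0, 'joint_pos': array([-72.34284363,  19.07209655,  -3.70639539,  83.70508217,
         1.2386929 ,  77.34325849,  -5.07245354]), 'joint_velocities': array([ 0.00285496, -0.07686365,  0.01587502,  0.00151929, -0.02594917,
       -0.04116668, -0.05940676]), 'effort': array([-1.12824880e-03, -6.25459814e+01,  4.85181611e-02, -3.91598511e+01,
        1.61673746e-02,  1.01622439e-02, -9.83104904e-07]), 'tcp_pos': array([202.88827087, 590.78439734, 244.52225818]), 'tcp_rot': array([-1.79919597e+02,  4.99550503e-03,  1.61047010e+02]), 'contact_force': array([-0.09524122,  0.57499238, -0.69802393]), 'ft_torque': array([ 0.03230865, -0.03317008, -0.00838224]), 'gripper_force': 0.0, 'opening': 85.753869452651}
side {'fx': 398.16912738766916, 'fy': 398.16912738766916, 'cx': 317.5341635835978, 'cy': 209.26926088305316, 'xyz': array([ 204.72502401, -822.54758965,  837.21282539]), 'orientation': array([-128.5427875 ,    0.45359385,  -21.77543403])}
top {'fx': 426.9158899965795, 'fy': 426.9158899965795, 'cx': 318.2460574962753, 'cy': 192.69422786176415, 'xyz': array([ 313.22076245,   21.99485699, 1370.08238183]), 'orientation': array([-169.69014443,    0.22314522,  -91.07195858])}
{'fx': 319.22728551110225, 'fy': 319.22728551110225, 'cx': 314.589018317852, 'cy': 198.1044329051843, 'xyz': array([135.02183069, 615.07825136, 373.40474746]), 'orientation': array([ 1.63303387e+02, -1.27563697e-02,  7.10897450e+01])}
```

View pics/top0.png

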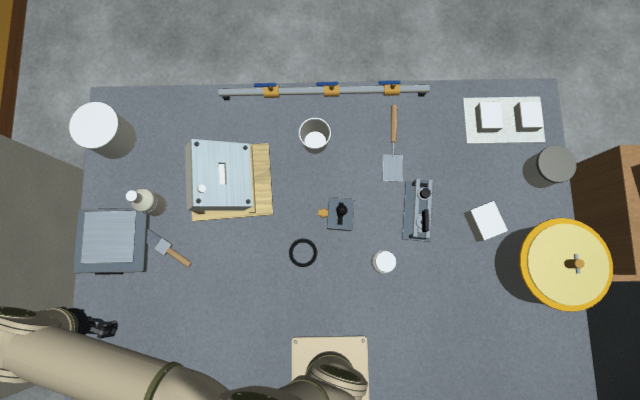

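View pics/side0.png

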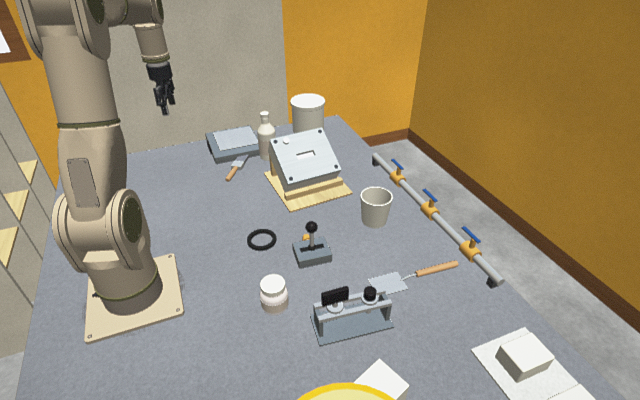

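```bash
cat > h.py <<'E'
import numpy as np, cv2
from scipy.spatial.transform import Rotation as Ro
from plant import readout, vision
def R(o): return Ro.from_euler('xyz',o,degrees=True).as_matrix()
def ray(m,uv):
    d=R(m['orientation'])@np.array([(uv[0]-m['cx'])/m['fx'],(uv[1]-m['cy'])/m['fy'],1]); return np.array(m['xyz']),d
def plane(m,uv,z):
    o,d=ray(m,uv); return o+d*(z-o[2])/d[2]
def proj(m,p):
    c=R(m['orientation']).T@(np.array(p)-m['xyz']); return np.array([m['fx']*c[0]/c[2]+m['cx'],m['fy']*c[1]/c[2]+m['cy']])
def snap(n,f=None):
    m=vision.camera_model(n); im=vision.get_image(n)[:,:,::-1].copy()
    if f: cv2.imwrite('pics/'+f,im)
    return m,im
def delta(p):   # world target -> shift in tool units
    s=readout.state(); return R(s['tcp_rot']).T@(np.array(p)-s['tcp_pos'])/25
E
python3 - <<'E'
from h import *
t=vision.camera_model('top')
for n,uv,z in [('key',(424,219),135),('pin',(425,192),107),('slot',(222,174),126),('stub',(201,188),170),('knob',(341,209),114),('valve',(341,214),34),('port',(322,213),20),('pot',(315,133),100),('bottle',(133,196),190),('stand1',(271,143),10),('stand2',(272,214),10),('stand3',(192,219),10),('block',(110,235),40),('jar',(384,262),85)]:
    print(n,plane(t,uv,z).round(0))
import cv2
a=cv2.imread('pics/top0.png'); b=cv2.imread('pics/side0.png')
c1=cv2.resize(a[165:255,390:450],None,fx=5,fy=5,interpolation=2);c2=cv2.resize(a[190:240,310:370],None,fx=5,fy=5,interpolation=2)
c3=cv2.resize(b[275:350,300:410],None,fx=4,fy=4,interpolation=2)
o=np.zeros((600,750,3),np.uint8);o[:450,:300]=c1;o[:250,305:605]=c2;o[260:560,305:745]=c3
cv2.imwrite('pics/crop1.png',o)
E
```

```text
key [ 454. -283.  135.]
pin [ 539. -298.  107.]
slot [602. 309. 126.]
stub [552. 358. 170.]
knob [491. -44. 114.]
valve [487. -48.  34.]
port [493.  12.  20.]
pot [733.  29. 100.]
bottle [529. 543. 190.]
stand1 [731. 176.  10.]
stand2 [494. 172.  10.]
stand3 [483. 429.  10.]
block [434. 674.  40.]
jar [ 334. -169.   85.]
```

View pics/crop1.png

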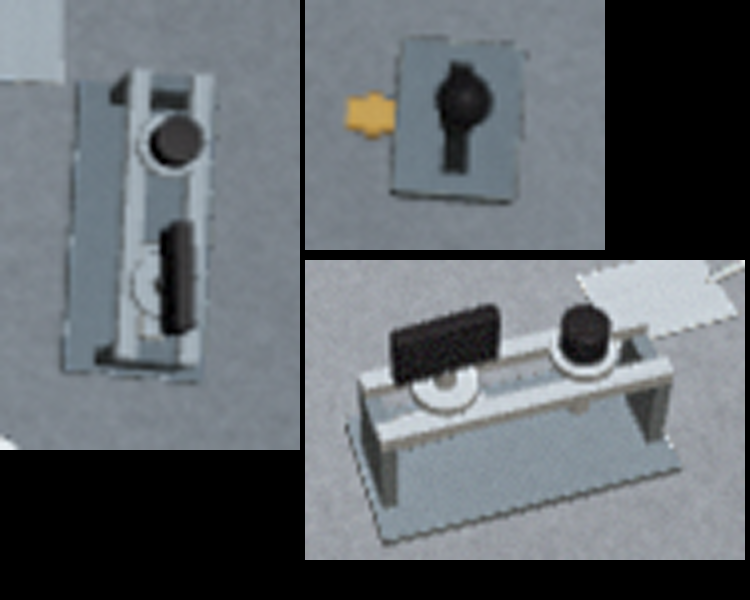

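Run:
```python
from h import *
print(delta([203,591,300]),delta([560,200,340]))
```

```text
[-9.76033619e-04  5.53854001e-03 -2.21627641e+00] [-18.58665111 -10.15053992  -3.80207351]
```

```bash
python3 -m pendant '[[[-1.24,-0.68,-0.4,0,1],[-2.5,-1.35,-0.8,0,1],[-3.7,-2.0,-1.2,0,1],[-5,-2.7,-1.6,0,1],[-6.2,-3.4,-2,0,1]]]' >/dev/null
python3 -m pendant '[[[-1.24,-0.68,-0.3,0,1],[-2.5,-1.35,-0.6,0,1],[-3.7,-2.0,-0.9,0,1],[-5,-2.7,-1.2,0,1],[-6.2,-3.4,-1.3,0,1]]]' >/dev/null
python3 -m pendant '[[[-1.24,-0.68,-0.1,1.1,1],[-2.5,-1.35,-0.2,2.2,1],[-3.7,-2.0,-0.3,3.3,1],[-5,-2.7,-0.4,4.4,1],[-6.2,-3.4,-0.5,5.5,1]]]' 
python3 -m pendant '[[[0,0,0,1.1,1],[0,0,0,2.2,1],[0,0,0,3.3,1],[0,0,0,4.4,1],[0,0,0,5.5,1]]]' >/dev/null
python3 -m pendant '[[[0,0,0,0.4,1],[0,0,0,0.8,1],[0,0,0,0.8,1],[0,0,0,0.8,1],[0,0,0,0.8,1]]]'
python3 - <<'E'
from h import *
m,im=snap('wrist','w1.png'); print(m, readout.state()['clock'])
E
```

```text
clock: 1.35
tcp_pos: [560.9, 197.3, 340.1]
tcp_rot: [-180.0, 0.0, 127.7]
contact_force: [0.8, -0.3, 0.2]
opening: 85.2
gripper_force: 0.0
clock: 2.18
tcp_pos: [559.9, 198.9, 340.1]
tcp_rot: [-180.0, 0.0, 90.3]
contact_force: [0.7, -0.2, -0.1]
opening: 85.8
gripper_force: 0.0
{'fx': 319.22728551110225, 'fy': 319.22728551110225, 'cx': 314.589018317852, 'cy': 198.1044329051843, 'xyz': array([560.79905871, 272.46611748, 468.91624199]), 'orientation': array([1.63375195e+02, 5.77909472e-04, 3.73684709e-01])} 2.2333
```

View pics/w1.png

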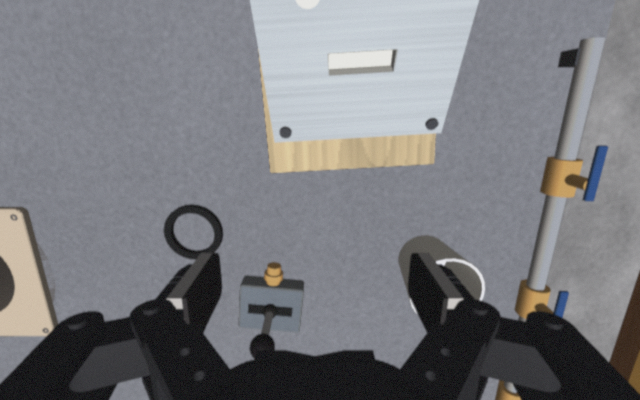

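Run:
```python
from h import *
m,im=snap('wrist','w1b.png')
roi=im[35:90,300:420].astype(float); med=np.median(roi.reshape(-1,3),axis=0); 
d=np.abs(roi-med).max(2)
for th in (20,28,36):
    mk=(d>th).astype(np.uint8); n,l,s,c=cv2.connectedComponentsWithStats(mk); k=1+s[1:,4].argmax()
    cs,_=cv2.findContours((l==k).astype(np.uint8),0,2); q=cv2.approxPolyDP(cv2.convexHull(cs[0]),4,True)[:,0]+[300,35]
    print(th,s[k],q.tolist(), (np.array(cv2.minAreaRect(cs[0])[0])+[300,35]))
# image corners -> tilted plane
def onpl(uv,c,n):
    o,dd=ray(m,uv); return o+dd*((c-o)@n)/(dd@n)
q=q.astype(float); 
yaw=90.
for it in range(3):
    xu=np.array([np.cos(np.radians(yaw)),np.sin(np.radians(yaw)),0]); n=np.array([0,0,np.cos(np.pi/6)])-xu*.5
    c=plane(m,q.mean(0),126); P=np.array([onpl(u,c,n) for u in q])
    if len(q)==4:
        L=[P[(i+1)%4]-P[i] for i in range(4)]; print([round(np.linalg.norm(v),1) for v in L])
        v=max(L,key=np.linalg.norm); a=np.degrees(np.arctan2(v[1],v[0])); yaw=(a%180)+90 if a%180<90 else (a%180)-90
    print(c,yaw,P.round(1).tolist())
print(delta([440,-300,330]))
```

```text
20 [  28   14   70   27 1422] [[397, 49], [393, 71], [328, 74], [330, 54]] [362.54392624  62.22461319]
28 [ 30  16  61  17 759] [[390, 51], [388, 63], [330, 67], [330, 55]] [359.99417114  58.90661621]
36 [ 29  14  68  27 487] [[396, 49], [392, 71], [329, 74], [330, 69]] [364.81403351  68.78919601]
[np.float64(21.6), np.float64(63.6), np.float64(5.3), np.float64(65.7)]
[607.69565966 308.16954229 126.        ] 105.48024722213479 [[638.7, 322.5, 134.2], [638.8, 303.7, 123.4], [575.3, 300.6, 121.6], [576.2, 305.1, 124.2]]
[np.float64(21.8), np.float64(65.3), np.float64(5.1), np.float64(66.5)]
[607.69565966 308.16954229 126.        ] 106.14447279621294 [[639.9, 323.2, 129.4], [639.9, 304.1, 118.8], [575.1, 300.2, 126.6], [575.9, 304.7, 128.9]]
[np.float64(21.8), np.float64(65.4), np.float64(5.1), np.float64(66.6)]
[607.69565966 308.16954229 126.        ] 106.17332169341464 [[639.9, 323.2, 129.2], [639.9, 304.1, 118.6], [575.1, 300.2, 126.8], [575.9, 304.7, 129.1]]
[-19.93098843  -4.90215415   0.4087888 ]
```

```bash
python3 -m pendant '[[[-1.5,-0.3,0,0,1],[-3,-0.6,0,0,1],[-4.5,-0.9,0,0,1],[-6,-1.2,0,0,1],[-7.5,-1.5,0,0,1]]]' >/dev/null
python3 -m pendant '[[[-1.5,-0.3,0,0,1],[-3,-0.6,0,0,1],[-4.5,-0.9,0,0,1],[-6,-1.2,0,0,1],[-7.5,-1.5,0,0,1]]]' >/dev/null
python3 -m pendant '[[[-0.8,-0.3,0,0,1],[-1.6,-0.6,0,0,1],[-1.6,-0.6,0,0,1],[-1.6,-0.6,0,0,1],[-1.6,-0.6,0,0,1]]]'
python3 - <<'E'
from h import *
m,im=snap('wrist','w2.png'); print(m, readout.state()['clock'])
E
```

```text
clock: 3.53
tcp_pos: [472.1, -215.7, 340.2]
tcp_rot: [180.0, -0.0, 90.3]
contact_force: [0.4, 0.4, 0.3]
opening: 85.7
gripper_force: 0.0
{'fx': 319.22728551110225, 'fy': 319.22728551110225, 'cx': 314.589018317852, 'cy': 198.1044329051843, 'xyz': array([ 472.96082296, -142.204106  ,  469.07800813]), 'orientation': array([ 1.63406640e+02, -2.34449515e-02,  3.51526713e-01])} 3.5833
```

View pics/w2.png

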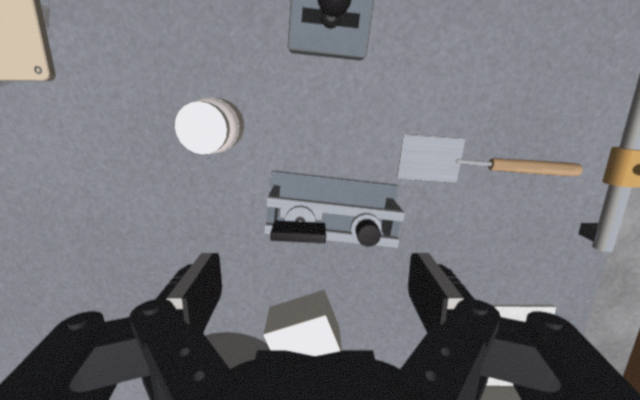

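Run:
```python
from h import *
m=vision.camera_model('wrist'); im=cv2.imread('pics/w2.png')
g=im.max(2)
def blobs(g,x0,y0,x1,y1,th):
    mk=(g[y0:y1,x0:x1]<th).astype(np.uint8); n,l,s,c=cv2.connectedComponentsWithStats(mk)
    for k in range(1,n):
        if s[k,4]>40:
            cs,_=cv2.findContours((l==k).astype(np.uint8),0,2); r=cv2.minAreaRect(cs[0]); q=cv2.boxPoints(r)+[x0,y0]
            print(s[k].tolist(),np.round(q,1).tolist())
blobs(g,255,212,390,250,50)
for nm,p in {'railU':[(267,202),(403,215)],'railL':[(266,234),(399,244)]}.items(): print(nm,[plane(m,u,75).round(1) for u in p])
# brightness column profile for rails
for x in (290-20,335,395): print(x,[int(v) for v in im[185:255,x].mean(1)])
t=vision.camera_model('top'); ti=cv2.imread('pics/top0.png').max(2)
print('top');blobs(ti,405,175,440,245,60)
# slot
q=np.array([[397,49],[393,71],[328,74],[330,54.]])
mm=dict(m,xyz=np.array([560.799,272.466,468.916]),orientation=np.array([163.3752,0.0006,0.3737]))
yaw=90.
for it in range(3):
    xu=np.array([np.cos(np.radians(yaw)),np.sin(np.radians(yaw)),0]); n=np.array([0,0,np.cos(np.pi/6)])-xu*.5
    c=plane(mm,q.mean(0),126)
    P=[]
    for u in q:
        o,dd=ray(mm,u); P.append(o+dd*((c-o)@n)/(dd@n))
    P=np.array(P); v=(P[1]-P[2]+P[0]-P[3]); yaw=np.degrees(np.arctan2(v[1],v[0]))+90
    print(c.round(1),P.mean(0).round(1),yaw,[np.linalg.norm(P[i]-P[i-1]).round(1) for i in range(4)])
```

```text
[17, 8, 54, 15, 619] [[271.9, 233.0], [272.3, 219.9], [325.2, 221.3], [324.9, 234.4]]
[101, 8, 21, 15, 119] [[353.6, 224.3], [372.5, 216.9], [376.3, 226.9], [357.5, 234.2]]
railU [array([ 412.5, -264.9,   75. ]), array([ 589.9, -281.5,   75. ])]
railL [array([ 409.6, -309.6,   75. ]), array([ 588.1, -322.9,   75. ])]
270 [129, 130, 131, 138, 137, 124, 97, 79, 65, 62, 58, 81, 118, 153, 177, 182, 180, 180, 178, 181, 178, 164, 142, 126, 125, 121, 123, 124, 120, 121, 124, 125, 126, 126, 128, 126, 121, 108, 85, 87, 130, 167, 176, 170, 162, 147, 131, 113, 104, 89, 82, 81, 82, 84, 91, 108, 126, 136, 136, 137, 136, 136, 139, 141, 140, 140, 139, 138, 139, 136]
335 [130, 129, 131, 130, 128, 127, 127, 127, 130, 129, 129, 127, 126, 128, 129, 127, 128, 112, 94, 103, 141, 171, 177, 180, 177, 177, 179, 178, 167, 145, 130, 126, 125, 125, 128, 127, 125, 128, 128, 130, 127, 130, 130, 127, 112, 88, 91, 129, 166, 177, 181, 178, 179, 177, 178, 168, 156, 145, 139, 135, 137, 133, 134, 135, 138, 138, 136, 139, 136, 138]
395 [103, 122, 125, 124, 125, 125, 128, 127, 126, 127, 124, 127, 130, 128, 124, 116, 98, 75, 61, 54, 53, 52, 54, 54, 60, 81, 116, 157, 174, 180, 178, 177, 178, 178, 175, 159, 134, 124, 122, 122, 122, 122, 124, 123, 126, 123, 123, 126, 126, 121, 117, 101, 85, 106, 147, 175, 179, 178, 178, 179, 180, 175, 162, 144, 140, 136, 134, 134, 136, 139]
top
[16, 35, 7, 22, 105] [[421.0, 210.0], [427.0, 210.0], [427.0, 231.0], [421.0, 231.0]]
[607.7 311.6 126. ] [607.5 311.4 125.9] 93.35491237407834 [np.float64(64.7), np.float64(21.8), np.float64(66.0), np.float64(20.2)]
[607.7 311.6 126. ] [607.6 311.4 125.9] 93.54586436997467 [np.float64(64.9), np.float64(21.8), np.float64(66.2), np.float64(20.1)]
[607.7 311.6 126. ] [607.6 311.4 125.9] 93.55674129307741 [np.float64(65.0), np.float64(21.8), np.float64(66.2), np.float64(20.1)]
```

Run:
```python
from h import *
m=vision.camera_model('wrist'); im=cv2.imread('pics/w2.png'); print(readout.state()['clock'])
A=plane(m,(335,222.9),75);B=plane(m,(395,229.6),75); print(A.round(1),B.round(1),np.degrees(np.arctan2(B[1]-A[1],B[0]-A[0])))
for u in ((335,204.8),(335,213.3),(335,232.3),(335,241)): print(plane(m,u,75).round(1))
print('cols');
for x in (285,300,315): print([int(v) for v in im[210:250,x].mean(1)])
for y in (228,236,240): print([int(v) for v in im[y,262:340].mean(1)])
c=cv2.resize(im[190:255,255:415],None,fx=5,fy=5,interpolation=2); cv2.imwrite('pics/crop2.png',c)
```

```text
3.5833
[ 501.2 -293.2   75. ] [ 581.  -302.1   75. ] -6.393675456932446
[ 500.5 -268.1   75. ]
[ 500.8 -279.8   75. ]
[ 501.5 -306.5   75. ]
[ 501.8 -319.1   75. ]
cols
[181, 182, 177, 175, 169, 164, 162, 163, 163, 155, 129, 70, 21, 22, 26, 20, 14, 18, 19, 23, 16, 20, 38, 48, 57, 53, 53, 50, 50, 48, 61, 100, 130, 138, 137, 139, 141, 141, 142, 142]
[182, 178, 179, 182, 180, 175, 149, 100, 74, 82, 98, 93, 59, 27, 16, 14, 21, 15, 18, 24, 21, 23, 32, 41, 53, 60, 60, 56, 52, 51, 52, 68, 104, 127, 137, 133, 136, 137, 135, 135]
[183, 185, 184, 181, 173, 168, 167, 167, 157, 142, 136, 118, 78, 38, 23, 24, 27, 16, 21, 17, 20, 20, 22, 29, 45, 58, 64, 63, 59, 57, 55, 62, 78, 111, 133, 138, 134, 135, 133, 133]
[138, 139, 154, 173, 179, 178, 179, 179, 170, 132, 75, 32, 20, 19, 10, 11, 24, 16, 10, 24, 18, 20, 19, 19, 17, 20, 19, 10, 22, 20, 23, 25, 25, 26, 22, 18, 19, 22, 18, 22, 25, 14, 21, 26, 21, 23, 19, 15, 18, 12, 23, 14, 19, 21, 27, 22, 22, 20, 23, 17, 21, 24, 28, 62, 99, 108, 114, 117, 119, 118, 124, 123, 125, 127, 128, 127, 125, 126]
[142, 141, 137, 137, 137, 135, 133, 123, 81, 52, 51, 50, 52, 49, 50, 49, 55, 50, 51, 50, 50, 54, 51, 53, 53, 53, 54, 52, 60, 54, 57, 55, 61, 57, 56, 56, 57, 59, 60, 59, 61, 59, 61, 64, 61, 58, 61, 63, 64, 61, 64, 64, 63, 64, 64, 64, 65, 64, 64, 64, 69, 67, 65, 82, 132, 167, 178, 179, 179, 178, 180, 179, 177, 178, 178, 180, 177, 180]
[138, 138, 137, 139, 138, 136, 136, 130, 108, 91, 78, 78, 82, 76, 67, 68, 67, 69, 65, 64, 64, 63, 61, 61, 61, 57, 56, 61, 59, 58, 56, 52, 52, 57, 55, 54, 53, 53, 52, 50, 50, 52, 53, 51, 54, 54, 58, 55, 57, 54, 57, 52, 58, 55, 57, 57, 55, 57, 56, 57, 57, 56, 53, 83, 136, 152, 159, 159, 162, 166, 170, 167, 167, 168, 171, 171, 173, 171]
```

View pics/crop2.png

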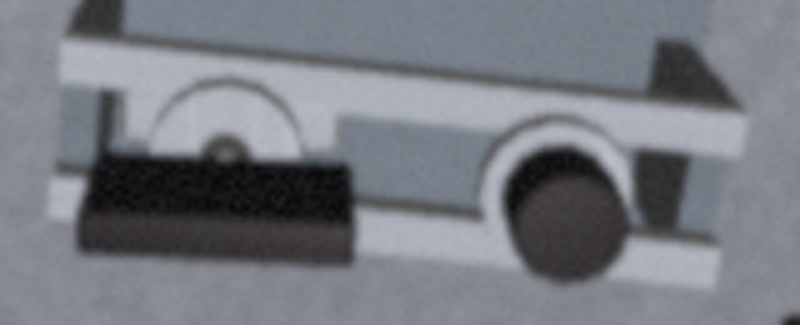

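Run:
```python
from h import *
m=vision.camera_model('wrist')
a=plane(m,(285,236.2),135);b=plane(m,(315,238.1),135); print(a,b,np.degrees(np.arctan2(b[1]-a[1],b[0]-a[0])))
l=plane(m,(270.8,235.5),135);r=plane(m,(325.7,238.8),135);print(l,r,(l+r)/2,np.linalg.norm(l-r))
print('ytop',plane(m,(300,232.6),135),plane(m,(300,241.3),135),'stem',plane(m,(300,220),89))
p=plane(m,(369,236),107);print('pin',p)
t=vision.camera_model('top');print(plane(t,(424,220.5),130))
c=(l+r)/2
d=delta([c[0],c[1],c[2]]);print(d)
```

```text
[ 440.69176868 -286.60392083  135.        ] [ 474.6704459  -288.70252013  135.        ] -3.5342265326415445
[ 424.6448902  -285.85714871  135.        ] [ 486.82075428 -289.48041305  135.        ] [ 455.73282224 -287.66878088  135.        ] 62.28134647757376
ytop [ 457.69900283 -282.09292785  135.        ] [ 457.63416381 -292.76573979  135.        ] stem [ 455.68450989 -284.18210865   89.        ]
pin [ 541.03019929 -297.76856205  107.        ]
[ 450.49844095 -284.07673648  130.        ]
[-2.89394696 -0.67712011  8.20612004]
```

```bash
python3 -m pendant '[[[-0.8,-0.2,1.2,0.3,1],[-1.6,-0.4,2.5,0.6,1],[-2.4,-0.6,3.8,0.8,1],[-2.88,-0.66,5.1,0.8,1],[-2.88,-0.66,6.4,0.8,1]]]' 
python3 -m pendant '[[[0,0,0,0,1],[0,0,0,0,1],[0,0,0,0,1],[0,0,0,0,1],[0,0,0,0,1]]]'
python3 - <<'E'
from h import *
m,im=snap('wrist'); cv2.imwrite('pics/w3.png',im[180:400])
print(delta([456,-287.8,112]))
E
```

```text
clock: 4.0
tcp_pos: [455.0, -290.2, 178.9]
tcp_rot: [180.0, 0.1, 85.4]
contact_force: [-0.1, 0.7, 0.0]
opening: 85.1
gripper_force: 0.0
clock: 4.42
tcp_pos: [456.8, -288.4, 182.2]
tcp_rot: [179.8, 0.0, 85.5]
contact_force: [0.6, -0.2, 0.6]
opening: 85.2
gripper_force: 0.0
[ 0.02426188 -0.03097159  2.79326741]
```

View pics/w3.png

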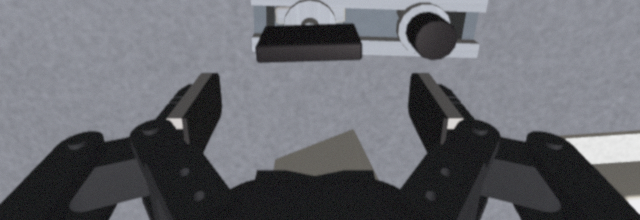

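```bash
python3 -m pendant '[[[0,0,0.9,0,1],[0,0,1.8,0,1],[0,0,2.4,0,1],[0,0,2.75,0,1],[0,0,2.75,0,1]]]' 
python3 -m pendant '[[[0,0,0,0,0.6],[0,0,0,0,0.6],[0,0,0,0,0.6],[0,0,0,0,0.6],[0,0,0,0,0.6]]]' 40
python3 -m pendant '[[[0,0,0,0,0.6],[0,0,0,0,0.6],[0,0,0,0,0.6],[0,0,0,0,0.6],[0,0,0,0,0.6]]]' 40
python3 - <<'E'
from h import *
m,im=snap('side'); c=im[270:350,290:410]; m2,i2=snap('wrist')
o=np.zeros((600,640,3),np.uint8); o[:320,:480]=cv2.resize(c,None,fx=4,fy=4,interpolation=2); o[330:550]=i2[180:400]; cv2.imwrite('pics/c4.png',o)
E
```

```text
clock: 4.88
tcp_pos: [455.1, -288.0, 110.6]
tcp_rot: [-179.9, -0.0, 85.5]
contact_force: [-0.2, 0.0, -0.5]
opening: 85.2
gripper_force: 0.0
clock: 5.3
tcp_pos: [456.1, -288.9, 112.9]
tcp_rot: [179.9, 0.0, 85.4]
contact_force: [-3.0, 0.9, 6.8]
opening: 63.1
gripper_force: 43.8
clock: 5.72
tcp_pos: [456.2, -288.9, 113.0]
tcp_rot: [179.9, 0.0, 85.4]
contact_force: [-2.6, 1.2, 6.7]
opening: 63.2
gripper_force: 43.8
```

View pics/c4.png

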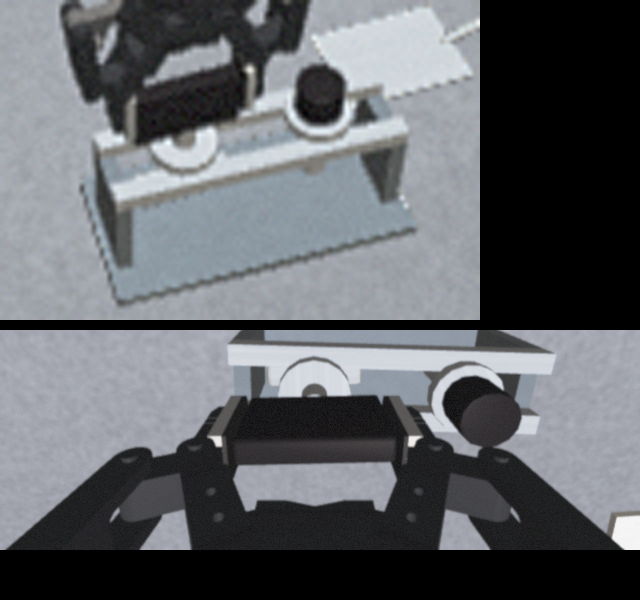

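```bash
python3 -m pendant '[[[0,0,-0.4,0,0.6],[0,0,-0.8,0,0.6],[0,0,-1.0,0,0.6],[0,0,-1.0,0,0.6],[0,0,-1,0,0.6]]]' 40
python3 -m pendant '[[[0,0,0,0,0.6],[-0.2,0,0,0,0.6],[-0.4,0,0,0,0.6],[-0.6,0,0.03,0,0.6],[-0.8,0,0.08,0,0.6]]]' 25
python3 -m pendant '[[[-0.2,0,0.05,0,0.6],[-0.4,0,0.12,0,0.6],[-0.6,0,0.21,0,0.6],[-0.75,0,0.28,0,0.6],[-0.85,0,0.33,0,0.6]]]' 25
python3 -m pendant '[[[0,0,0,0,0.6],[0,0,0,0,0.6],[0,0,0,0,0.6],[0,0,0,0,0.6],[0,0,0,0,0.6]]]' 25
python3 - <<'E'
from h import *
m,im=snap('side'); c=im[230:350,280:420]
cv2.imwrite('pics/c5.png',cv2.resize(c,None,fx=4,fy=4,interpolation=2))
E
```

```text
clock: 6.23
tcp_pos: [455.9, -288.5, 137.0]
tcp_rot: [179.9, -0.0, 85.5]
contact_force: [-0.5, -0.3, -3.1]
opening: 63.1
gripper_force: 45.2
clock: 6.65
tcp_pos: [454.3, -307.6, 134.3]
tcp_rot: [-180.0, -0.1, 85.5]
contact_force: [0.3, 6.3, 0.8]
opening: 63.2
gripper_force: 46.1
clock: 7.07
tcp_pos: [452.6, -329.2, 126.0]
tcp_rot: [-180.0, -0.1, 85.5]
contact_force: [1.0, 5.7, 3.3]
opening: 63.1
gripper_force: 46.2
clock: 7.48
tcp_pos: [452.5, -329.1, 126.1]
tcp_rot: [-180.0, -0.1, 85.5]
contact_force: [0.9, 5.1, -0.0]
opening: 63.4
gripper_force: 46.0
```

View pics/c5.png

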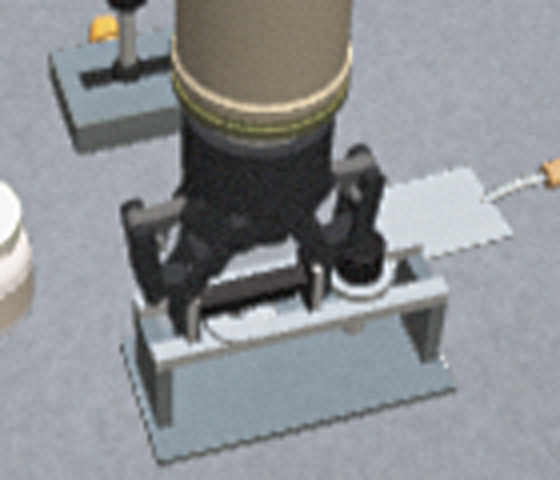

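```bash
python3 -m pendant '[[[0.1,0,0,0,0.6],[0.1,0,-0.5,0,0.6],[0.1,0,-1.2,0,0.6],[0.1,0,-2,0,0.6],[0.1,0,-3.2,0,0.6]]]' 40
python3 -m pendant '[[[0,0,-1.2,0,0.6],[0,0,-2.4,0,0.6],[0,0,-3.6,0,0.6],[0,0,-4.5,0,0.6],[0,0,-5,0,0.6]]]' 40
python3 -m pendant '[[[1.4,0,0,0,0.6],[2.8,0,0,0,0.6],[4,0,0,0,0.6],[4,0,0,0,0.6],[4,0,0,0,0.6]]]' 40
python3 - <<'E'
from h import *
m,im=snap('side','side6.png'); s=readout.state(); u=proj(m,s['tcp_pos']);print(u, s['tcp_pos'])
x,y=u.astype(int); x0=max(x-70,0);y0=max(y-60,0);print(x0,y0)
m2,i2=snap('wrist')
o=np.zeros((600,700,3),np.uint8); o[:480,:560]=cv2.resize(im[y0:y0+120,x0:x0+140],(560,480),interpolation=2)
cv2.imwrite('pics/c6.png',o[:480,:560]); cv2.imwrite('pics/w6.png',i2)
E
```

```text
clock: 7.95
tcp_pos: [451.1, -327.4, 206.3]
tcp_rot: [-179.8, 0.0, 85.4]
contact_force: [0.2, 0.3, -2.2]
opening: 63.0
gripper_force: 45.4
clock: 8.37
tcp_pos: [452.2, -328.6, 335.2]
tcp_rot: [179.8, 0.1, 85.4]
contact_force: [0.4, -0.4, -2.2]
opening: 63.0
gripper_force: 45.7
clock: 8.78
tcp_pos: [460.5, -226.5, 332.0]
tcp_rot: [179.9, -0.0, 85.6]
contact_force: [-0.1, -0.4, -2.3]
opening: 62.9
gripper_force: 45.6
[327.52528349 205.3866483 ] [ 460.10882507 -227.97874908  331.95416733]
257 145
```

View pics/c6.png

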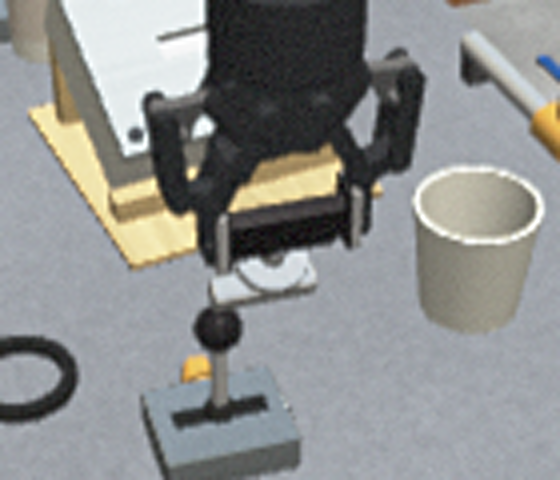

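Run:
```python
from h import *
m=vision.camera_model('side'); im=cv2.imread('pics/side6.png'); s=readout.state()
Rt=R(s['tcp_rot']); g=s['tcp_pos']-5*Rt[:,2]
for uv in [(323,215.5),(322.5,215),(323.5,216.5)]:
    o,d=ray(m,uv); n=Rt[:,1]; p=o+d*((g-o)@n)/(d@n); r=Rt.T@(p-g); print(r.round(1),np.linalg.norm(r).round(1),'tilt',np.degrees(np.arctan2(r[0],r[2])))
print(im[205:226:1,306:342].mean(2).astype(int))
# what 30deg tilt predicts
for th in (20,25,30,35):
    t=np.radians(th); p=g+Rt@(73*np.array([np.sin(t),0,np.cos(t)])); print(th,proj(m,p))
```

```text
[31.   0.  55.5] 63.6 tilt 29.187679144701686
[34.6 -0.  56.9] 66.6 tilt 31.315490860295572
[27.4  0.  55.5] 62.0 tilt 26.27545647336086
[[ 81  19  45  50  48  93 128 130  56  18  16   9  22  29  27  24  11  24
   29  22  29  11  17  20  25  13  17  19  22  24  38  42  56  63 112 168]
 [ 93  33  53  67  47  89 128 130  53  25  17  26  27  34  21  14  23  31
   26  26  25  27  22  32  38  38  55  65  59  95 103 105 118 123 170 180]
 [115  54  37  44  40  93 130 131  54  11  17  18  21   7  19  24  14  16
   23  27  47  66  59 103 132 130 146 150 128 167 173 174 168 164 170 166]
 [143  79  39  35  38  85 127 131  57  17  26  20  23  38  36  53  34  28
   48  74  92 111 132 191 225 230 232 221 170 169 167 165 166 163 168 163]
 [170 129  52  27  36  79 129 126  70  31  50  77  77 129 133 142  87  64
   83 119 110 104 197 224 221 221 228 223 173 162 161 167 168 166 165 165]
 [166 165  82  37  45  82 126 130  60  70 113 157 163 220 229 226 162 104
   94  91  90 128 221 223 215 218 224 223 185 165 157 165 163 162 165 161]
 [168 170 122  97  81  84 125 127  64 124 154 220 224 220 217 224 219
[... 1590 characters left out ...]
8  83  80  67  63  87 136 174 173 167 170 170 171 168
  173 168 164 164 163 162 159 162 162 163 163 164 162 159 162 166 164 163]
 [124  59  32  33  47  58  45  40  40  50 105 167 173 165 167 168 166 167
  170 168 163 164 166 164 164 167 166 167 162 164 161 160 162 161 159 161]
 [ 79  40  38  44  47  61  63  49  44  30  68 157 167 164 165 165 167 165
  167 163 162 162 162 163 168 168 168 168 165 163 166 166 164 162 162 162]
 [ 52  31  40  47  45  77  74  50  42  39  37 104 163 163 161 162 169 165
  163 166 163 162 168 165 171 168 167 164 162 162 163 167 166 160 162 161]]
20 [323.83716053 221.7360641 ]
25 [323.02387748 219.25713675]
30 [322.24768178 216.68383689]
35 [321.51284808 214.03209965]
```

Run:
```python
from h import *
m=vision.camera_model('wrist'); im=cv2.imread('pics/w6.png'); s=readout.state()
Rt=R(s['tcp_rot']); g=s['tcp_pos']-5*Rt[:,2]
for th in (25,30,35):
    t=np.radians(th); K=Rt@np.array([[0,np.cos(t),-np.sin(t)],[1,0,0],[0,-np.sin(t),-np.cos(t)]]) # cols: kx=tool y, ky, kz=up
    h=g-73*K[:,2]
    print(th,'ctr',proj(m,h).round(1),[proj(m,h+K@np.array([a*30,b*8,c*8])).round(0).tolist() for a in(-1,1) for b in(-1,1) for c in (-1,1)])
b=im.astype(int); 
print(b[150:345:4,220:430:10].mean(2).astype(int))
```

```text
25 ctr [312.4 176.2] [[266.0, 178.0], [263.0, 195.0], [263.0, 158.0], [260.0, 174.0], [359.0, 178.0], [362.0, 195.0], [362.0, 158.0], [365.0, 174.0]]
30 ctr [312.3 168. ] [[265.0, 169.0], [262.0, 187.0], [262.0, 149.0], [259.0, 167.0], [360.0, 169.0], [363.0, 187.0], [363.0, 149.0], [366.0, 167.0]]
35 ctr [312.3 160. ] [[264.0, 160.0], [261.0, 179.0], [260.0, 140.0], [257.0, 160.0], [361.0, 160.0], [364.0, 180.0], [364.0, 140.0], [367.0, 160.0]]
[[220 170 161 ... 162 190 205]
 [165 158 159 ... 159 186 207]
 [159 162 161 ... 162 196 207]
 ...
 [ 32  31 149 ...  26  31  31]
 [ 38  27  85 ...  32  30  48]
 [ 26  28  88 ...  33  33  59]]
```

Run:
```python
from h import *
np.set_printoptions(threshold=100000,linewidth=300)
im=cv2.imread('pics/w6.png').mean(2).astype(int)
for x in (268,276,284,312,340,348,356): print(x,im[130:225:2,x])
for y in (155,160,165,172,180): print(y,im[y,250:275],im[y,350:378])
```

```text
268 [162 164 164 164 166 166 162 164 164 161 128 120 127 133 141 158 192 209 211 209 204 207 210 203 198 190 166 167 167 171 162 164 170 165 166 165 167 162 157 162 166 164 160 158 166 157  82  25]
276 [165 168 163 166 165 165 164 168 166 151 126 127 131 136 144 158 191 208 210 209 208 208 209 206 204 198 169 164 166 168 167 169 169 168 156 152 147 143 147 161 183 179 166 162 166 158  90  21]
284 [168 167 165 164 163 165 166 166 171 159 127 127 130 137 144 155 186 209 210 208 208 210 210 209 202 201 146  89 100 105 119 165 199 206 205 205 209 208 207 207 206 209 207 210 209 202 118  33]
312 [163 163 164 164 164 169 170 169 166 159 118 127 129 135 140 153 181 181 131 125 125 124 130 136 139 156 201 213 212 211 213 212 212 211 211 211 152 127 130 126 128 130 128 126 127 129 156  96]
340 [160 163 161 162 162 159 158 157 158 158 135 127 131 135 143 148 176 207 210 212 213 211 210 210 189 139 132 134 137 173 209 211 209 210 213 210 210 211 211 210 212 210 212 211 213 212 168  41]
348 [160 161 164 165 165 167 168 170 166 163 135 130 133 133 142 149 178 205 211 211 211 211 210 208 205 204 1
[... 685 characters left out ...]
165 165 163 160 160 164 166 164 165 164]
165 [172 170 170 167 168 167 163 162 165 162 161 163 153 151 174 193 203 208 210 210 209 209 209 210 210] [210 208 210 210 211 209 210 211 210 210 209 209 211 210 207 200 175 164 167 162 166 161 161 163 164 168 167 165]
172 [164 163 163 165 163 164 163 162 163 164 166 165 167 160 159 178 193 202 207 208 210 210 210 210 206] [211 209 210 212 208 211 210 210 212 207 211 211 208 203 197 179 154 148 150 151 151 150 149 147 150 146 148 149]
180 [164 164 162 163 165 167 167 166 163 165 168 163 163 163 164 166 170 179 190 196 200 200 201 198 201] [206 205 204 205 205 204 207 205 206 207 204 201 197 188 164 152 150 150 145 147 149 147 150 148 150 150 149 148]
```

Run:
```python
from h import *
m=vision.camera_model('wrist'); s=readout.state(); Rt=R(s['tcp_rot']); g=s['tcp_pos']-5*Rt[:,2]
obj=np.array([[-30,8,-8],[30,8,-8],[-30,8,8],[30,8,8],[-30,-8,8],[30,-8,8]],float)
img=np.array([[265.5,149.5],[364,149.5],[263,162],[366.3,162],[267.3,181.5],[363.3,181.5]])
K=np.array([[m['fx'],0,m['cx']],[0,m['fy'],m['cy']],[0,0,1.]])
ok,rv,tv=cv2.solvePnP(obj,img,K,None,flags=cv2.SOLVEPNP_SQPNP)
ok,rv,tv=cv2.solvePnP(obj,img,K,None,rv,tv,True)
Rk=R(m['orientation'])@cv2.Rodrigues(rv)[0]; h=R(m['orientation'])@tv[:,0]+m['xyz']
T=Rt.T@Rk; print('key axes in tool',T.round(3).tolist()); r=Rt.T@(h-g); print('head-g tool',r.round(1),np.linalg.norm(r), np.degrees(np.arctan2(r[0],r[2])), 'zaxis tilt',np.degrees(np.arctan2(-T[0,2],-T[2,2])))
e=cv2.projectPoints(obj,rv,tv,K,None)[0][:,0]-img; print(e.round(1).tolist())
```

```text
key axes in tool [[0.004, 0.927, -0.376], [1.0, -0.007, -0.006], [-0.008, -0.376, -0.927]]
head-g tool [36.2  1.5 72.4] 80.90753626128051 26.568358884539858 zaxis tilt 22.069171562031013
[[1.5, -1.5], [-1.1, -1.7], [0.7, -0.4], [-0.4, -0.5], [-0.9, 2.1], [0.2, 2.1]]
```

Run:
```python
from h import *
m=vision.camera_model('wrist'); sd=vision.camera_model('side'); s=readout.state(); Rt=R(s['tcp_rot']); g=s['tcp_pos']-5*Rt[:,2]
for us in [(322.5,215.9),(322.5,216.9),(322.5,214.9)]:
    o1,d1=ray(m,(314.9,165.5)); o2,d2=ray(sd,us)
    A=np.stack([d1,-d2],1); k=np.linalg.lstsq(A,o2-o1,rcond=None)[0]
    p=(o1+d1*k[0]+o2+d2*k[1])/2; print(np.linalg.norm(o1+d1*k[0]-o2-d2*k[1]),(Rt.T@(p-g)).round(1))
# wrist ray intersect tool y=1.5 plane at various depth
for z in (58,62,66,70):
    o,d=ray(m,(314.9,165.5)); a=Rt.T@(o-g); b=Rt.T@d; print(z,(a+b*(z-a[2])/b[2]).round(1))
```

```text
0.39195044305796306 [38.2  1.3 62.6]
0.5423733144495352 [37.7  1.3 65.1]
0.24193472318552975 [38.6  1.4 60.1]
58 [39.   1.5 58. ]
62 [38.2  1.5 62. ]
66 [37.5  1.5 66. ]
70 [36.7  1.5 70. ]
```

```bash
python3 -m pendant '[[[1.3,0.3,0,0,0.6],[2.6,0.6,0,0,0.6],[3.9,0.9,0,0,0.6],[5.2,1.2,0,0,0.6],[6.5,1.5,0,0,0.6]]]' 40 >/dev/null
python3 -m pendant '[[[1.3,0.3,0,0,0.6],[2.6,0.6,0,0,0.6],[3.9,0.9,0,0,0.6],[5.2,1.2,0,0,0.6],[6.5,1.5,0,0,0.6]]]' 40 >/dev/null
python3 -m pendant '[[[1.3,0.3,0,-0.7,0.6],[2.6,0.6,0,-1.33,0.6],[3.9,0.9,0,-1.33,0.6],[5.2,1.2,0,-1.33,0.6],[6.5,1.5,0,-1.33,0.6]]]' 40
python3 -m pendant '[[[0,0,0,0,0.6],[0,0,0,0,0.6],[0,0,0,0,0.6],[0,0,0,0,0.6],[0,0,0,0,0.6]]]' 40
python3 - <<'E'
from h import *
print(delta([609.9,250.9,224]))
E
```

```text
clock: 10.13
tcp_pos: [612.6, 249.2, 331.2]
tcp_rot: [180.0, 0.1, 93.3]
contact_force: [0.2, 0.1, -1.9]
opening: 63.3
gripper_force: 45.6
clock: 10.55
tcp_pos: [611.7, 247.7, 331.8]
tcp_rot: [180.0, 0.0, 93.3]
contact_force: [0.6, -0.5, -3.8]
opening: 63.4
gripper_force: 45.8
[ 0.13335561 -0.06885495  4.31130078]
```

```bash
python3 -m pendant '[[[0.13,-0.07,1.2,0,0.6],[0.13,-0.07,2.4,0,0.6],[0.13,-0.07,3.5,0,0.6],[0.13,-0.07,4.1,0,0.6],[0.13,-0.07,4.3,0,0.6]]]' 40
python3 -m pendant '[[[0,0,0,0,0.6],[0,0,0,0,0.6],[0,0,0,0,0.6],[0,0,0,0,0.6],[0,0,0,0,0.6]]]' 40
python3 - <<'E'
from h import *
np.set_printoptions(threshold=100000,linewidth=300)
m,im=snap('wrist','w7.png'); snap('side','side7.png'); snap('top','top7.png')
S=np.array([607.6,311.4,126]);a=np.radians(93.5);ux=np.array([np.cos(a),np.sin(a),0]);x=ux*np.cos(np.pi/6)+[0,0,.5];z=-ux*.5+[0,0,np.cos(np.pi/6)];y=np.cross(z,x)
print('slot pred',[proj(m,S+x*i*11+y*j*33).round(1).tolist() for i in(-1,1) for j in (-1,1)])
g=im.mean(2).astype(int)
c=proj(m,S+x*11); print(c)
X=int(c[0])
for xx in (X-50,X-40,X-20,X,X+20,X+40): print(xx,g[50:200:2,xx])
print(readout.state()['tcp_pos'])
E
```

```text
clock: 10.97
tcp_pos: [608.2, 251.3, 221.0]
tcp_rot: [-179.8, 0.1, 93.4]
contact_force: [0.3, -0.5, -2.0]
opening: 63.1
gripper_force: 45.7
clock: 11.38
tcp_pos: [609.8, 252.8, 225.0]
tcp_rot: [179.9, -0.1, 93.4]
contact_force: [-0.3, -0.9, -2.4]
opening: 63.5
gripper_force: 45.7
slot pred [[359.9, 138.1], [268.5, 138.2], [363.3, 111.1], [265.1, 111.2]]
[314.2223053  111.16591716]
264 [215 214 213 214 216 216 214 213 212 215 217 217 216 215 216 215 215 218 217 217 218 216 217 215 214 215 217 218 216 220 217 180 172 183 194 206 207 212 213 218 219 220 217 214 213 213 218 219 219 219 212 205 186 159 143 130 145 162 162 162 159 160 162 167 188 211 211 213 216 214 209 212 211 214
 213]
274 [215 213 215 216 216 215 213 214 212 215 217 217 214 216 214 216 217 218 218 217 217 217 217 214 215 217 217 217 218 220 219 223 235 236 236 236 236 236 222 156 152 153 152 152 169 211 218 218 219 201 121 112 114 120 125 136 169 185 187 184 186 186 187 185 179 175 175 211 215 214 212 214 214 216
 215]
294 [215 213 215 217 217 215 216 215 215 214 217 219 217 216 216 215 217 219 219 218 217 217 216 217 2
[... 466 characters left out ...]
119 141 183 187 189 186 186 186 188 188
 186]
334 [217 215 216 216 217 217 217 214 214 214 217 217 213 216 217 217 218 219 218 216 217 217 215 214 214 216 215 214 214 219 221 225 236 236 235 236 236 235 219 151 151 153 153 148 176 212 214 219 220 214 157 113 116 116 125 132 161 184 189 188 190 185 182 139 117 120 121 137 179 188 186 188 188 189
 188]
354 [217 217 216 217 217 218 217 217 215 217 218 216 215 214 217 216 217 220 217 214 215 216 216 214 215 217 216 214 216 218 218 230 236 236 236 236 236 236 218 153 152 156 151 151 176 210 216 219 220 217 181 110 116 117 126 131 153 179 188 187 189 188 188 188 184 181 176 203 216 214 214 214 217 217
 215]
[609.42972367 252.77462948 224.18972019]
```

Run:
```python
from h import *
np.set_printoptions(threshold=100000,linewidth=300)
g=cv2.imread('pics/w7.png').mean(2).astype(int)
for y in (116,120,124,134,155,160,165,172): print(y,g[y,256:276],g[y,352:374])
m=vision.camera_model('wrist'); s=readout.state(); Rt=R(s['tcp_rot'])
# slot centre from edges: rows 112.3..138.4
S=np.array([607.6,311.4,126])
for u in ((314.2,125.3),): print(plane(m,u,126))
print(Rt.T@(np.array(S)-s['tcp_pos']))
```

```text
116 [219 219 218 219 218 219 218 212 183 143 107  98 129 204 230 236 236 236 236 236] [236 236 236 235 235 232 208 136  87 101 147 174 206 214 216 215 218 216 216 216 216 216]
120 [219 219 220 219 220 217 220 217 206 176 128 100 109 170 225 235 236 236 236 236] [235 235 236 235 235 226 166 101  88 123 173 203 217 219 220 219 219 220 219 219 220 219]
124 [217 216 217 217 217 217 217 214 212 197 156 114  95 138 213 232 236 236 236 235] [236 236 236 235 233 211 138  88 107 163 188 210 214 215 217 216 217 215 215 217 216 216]
134 [215 215 216 216 215 215 215 214 217 214 211 189 142 129 147 152 153 153 152 154] [151 153 151 151 152 148 137 136 188 210 217 216 217 216 218 218 218 217 217 218 217 217]
155 [214 214 216 214 216 215 214 208 174 123 102 106 116 119 116 116 117 119 115 117] [115 117 115 117 115 114 116 118 114 117 112 116 138 188 209 213 214 215 216 216 216 213]
160 [210 210 211 211 209 210 203 173 130 118 127 133 140 139 139 138 138 137 136 137] [130 130 131 130 131 126 132 130 130 130 128 123 119 140 187 209 214 214 215 214 214 214]
165 [217 218 218 217 217 218 206 165 161 171 178 183 187 184 189 187 188 184 187 188] [187 186 187 184 186 189 187 186 188 187 187 185 184 175 168 202 214 217 216 217 215 217]
172 [213 214 212 213 214 213 210 191 160 162 171 180 184 183 185 186 184 185 186 185] [186 187 188 189 189 188 185 186 186 188 185 181 173 174 197 209 215 212 213 214 213 212]
[607.1525696  311.25211293 126.        ]
[58.60115326  1.63441033 98.2076201 ]
```

```bash
python3 -m pendant '[[[0.12,0,0.25,0,0.6],[0.24,0,0.5,0,0.6],[0.36,0,0.75,0,0.6],[0.48,0,1.0,0,0.6],[0.59,0,1.14,0,0.6]]]' 30
python3 -m pendant '[[[0.1,0,0.17,0,0.6],[0.2,0,0.35,0,0.6],[0.25,0,0.43,0,0.6],[0.25,0,0.43,0,0.6],[0.25,0,0.43,0,0.6]]]' 30
python3 - <<'E'
from h import *
np.set_printoptions(threshold=100000,linewidth=300)
m,im=snap('wrist','w8.png'); g=im.mean(2).astype(int)
for x in (280,330,350): print(x,g[80:200,x])
S=np.array([607.15,311.0,126]);a=np.radians(93.5);ux=np.array([np.cos(a),np.sin(a),0]);xx=ux*np.cos(np.pi/6)+[0,0,.5]
print(proj(m,S+xx*11),proj(m,S-xx*11))
E
```

```text
clock: 11.95
tcp_pos: [607.8, 267.9, 193.7]
tcp_rot: [-179.9, 0.0, 93.5]
contact_force: [-0.4, -0.2, -2.6]
opening: 63.1
gripper_force: 45.8
clock: 12.37
tcp_pos: [608.1, 273.6, 184.6]
tcp_rot: [180.0, 0.0, 93.4]
contact_force: [-0.5, -0.1, -2.7]
opening: 63.2
gripper_force: 45.8
280 [199 198 200 199 202 200 199 198 198 198 200 200 201 201 200 201 202 199 198 201 198 197 196 199 199 202 202 203 203 204 203 200 201 200 201 200 200 201 202 203 202 205 207 205 203 202 202 202 202 203 203 205 205 204 200 199 198 200 201 201 201 202 202 202 202 202 202 203 206 207 204 176 129 105
 104 104 109 112 117 117 127 140 155 165 172 170 172 172 171 170 172 170 171 173 171 170 168 171 164 166 164 160 166 186 201 205 203 194 171 133 100  86  80  83  82  97 114 142 157 167]
330 [198 199 199 199 201 201 200 201 197 200 202 203 201 201 201 204 203 204 201 203 199 201 199 200 200 200 202 203 204 203 201 200 201 199 202 202 203 201 206 201 202 205 208 205 202 202 202 200 202 203 202 202 200 199 197 198 199 199 200 200 202 201 204 201 201 202 204 204 207 208 193 160 119 103
 104 106 109 113 114 117 120 132 146 160 168 172 172 173 172 173 173 171 170 155 134 113 110 108 107 109 109 116 127 147 164 176 177 178 178 176 176 175 176 175 176 176 176 177 177 177]
350 [201 199 197 198 202 200 200 201 199 201 201 202 205 203 203 205 204 202 203 202 202 200 201 198 198 198 201 203 201 201 199 199 200 200 200 199 202 202 201 203 204 208 205 204 202 200 200 197 201 199 205 203 199 200 199 198 198 200 201 199 202 202 203 198 199 198 201 205 206 204 194 160 118 105
 105 107 109 112 115 117 120 127 141 153 166 171 172 176 174 175 174 173 170 171 170 172 174 170 168 167 169 168 160 164 187 202 206 205 199 180 156 129 107 105 104 103 107 119 139 162]
[314.30847012 151.48423223] [314.33953563 179.62446696]
```

```bash
python3 -m pendant '[[[0.04,0,0.07,0,0.6],[0.08,0,0.14,0,0.6],[0.12,0,0.21,0,0.6],[0.16,0,0.28,0,0.6],[0.16,0,0.28,0,0.6]]]' 30
python3 -m pendant '[[[0.04,0,0.07,0,0.6],[0.08,0,0.14,0,0.6],[0.12,0,0.21,0,0.6],[0.16,0,0.28,0,0.6],[0.16,0,0.28,0,0.6]]]' 30
```

```text
clock: 12.83
tcp_pos: [607.5, 278.0, 177.0]
tcp_rot: [-180.0, 0.0, 93.4]
contact_force: [1.1, 0.9, -2.5]
opening: 63.3
gripper_force: 45.8
clock: 13.25
tcp_pos: [607.3, 282.0, 170.0]
tcp_rot: [-180.0, 0.0, 93.4]
contact_force: [-0.2, -0.2, -2.6]
opening: 63.1
gripper_force: 45.8
```

```bash
python3 -m pendant '[[[0.04,0,0.07,0,0.6],[0.08,0,0.14,0,0.6],[0.12,0,0.21,0,0.6],[0.16,0,0.28,0,0.6],[0.16,0,0.28,0,0.6]]]' 30
python3 -m pendant '[[[0.03,0,0.05,0,0.6],[0.06,0,0.10,0,0.6],[0.09,0,0.15,0,0.6],[0.12,0,0.21,0,0.6],[0.12,0,0.21,0,0.6]]]' 30
```

```text
clock: 13.67
tcp_pos: [607.1, 285.9, 163.0]
tcp_rot: [-180.0, 0.0, 93.4]
contact_force: [0.2, 0.3, -1.4]
opening: 63.3
gripper_force: 45.8
clock: 14.08
tcp_pos: [607.4, 287.5, 160.0]
tcp_rot: [180.0, 0.0, 93.4]
contact_force: [-6.6, -6.1, 11.2]
opening: 63.1
gripper_force: 47.4
```

```bash
python3 -m pendant '[[[0,0,0,0,0.85],[0,0,0,0,0.9],[0,0,0,0,0.95],[0,0,0,0,0.95],[0,0,0,0,0.95]]]' 30
python3 -m pendant '[[[0,0,-0.5,0,0.95],[0,0,-1.5,0,0.95],[0,0,-2.7,0,0.95],[0,0,-3.8,0,0.95],[0,0,-4,0,0.95]]]' 30
python3 -m pendant '[[[0,0,0,0,0.95],[0,0,0,0,0.95],[0,0,0,0,0.95],[0,0,0,0,0.95],[0,0,0,0,0.95]]]' 30
python3 - <<'E'
from h import *
m,im=snap('wrist','w9.png'); s=readout.state(); print(s['joint_pos'])
S=np.array([607.3,311.2,126]);a=np.radians(93.5);ux=np.array([np.cos(a),np.sin(a),0]);x=ux*np.cos(np.pi/6)+[0,0,.5];z=-ux*.5+[0,0,np.cos(np.pi/6)];y=np.cross(z,x)
P=lambda X,Y,Z: proj(m,S+x*X+y*Y+z*Z).round(1).tolist()
print('pred paddle top',[P(i*6,j*32,60) for i in(-1,1) for j in(-1,1)],'bottom upslope',[P(6,j*32,20) for j in(-1,1)],'collar',P(20,0,8))
mk=(im.max(2)<50).astype(np.uint8); mk[300:]=0
n,l,st,c=cv2.connectedComponentsWithStats(mk)
for k in range(1,n):
    if st[k,4]>300:
        cs,_=cv2.findContours((l==k).astype(np.uint8),0,2); print(st[k].tolist(),cv2.boxPoints(cv2.minAreaRect(cs[0])).round().tolist())
E
```

```text
clock: 14.5
tcp_pos: [607.2, 288.8, 158.2]
tcp_rot: [180.0, -0.0, 93.4]
contact_force: [-0.7, -0.4, 0.0]
opening: 81.3
gripper_force: 0.0
clock: 14.92
tcp_pos: [608.9, 289.1, 265.0]
tcp_rot: [179.6, -0.2, 93.4]
contact_force: [1.4, -0.5, 1.2]
opening: 81.1
gripper_force: 0.0
clock: 15.33
tcp_pos: [606.8, 288.5, 257.1]
tcp_rot: [-179.9, 0.0, 93.4]
contact_force: [-1.2, -0.1, 0.2]
opening: 81.2
gripper_force: 0.0
[-44.79121802  25.55503033  22.15419822  75.66583847  -9.48169719
  80.65637779 -19.62906127]
pred paddle top [[360.5, 229.1], [270.4, 229.1], [362.3, 218.3], [268.6, 218.3]] bottom upslope [[357.0, 178.2], [273.8, 178.2]] collar [315.4, 154.0]
[272, 185, 88, 46, 3815] [[272.0, 185.0], [359.0, 185.0], [359.0, 230.0], [272.0, 230.0]]
[191, 252, 36, 48, 1080] [[189.0, 295.0], [218.0, 250.0], [243.0, 266.0], [215.0, 311.0]]
[403, 252, 36, 48, 1079] [[385.0, 266.0], [410.0, 250.0], [440.0, 295.0], [415.0, 311.0]]
[103, 263, 95, 37, 963] [[100.0, 283.0], [197.0, 263.0], [203.0, 294.0], [106.0, 314.0]]
[432, 263, 43, 37, 336] [[424.0, 272.0], [435.0, 260.0], [474.0, 299.0], [463.0, 311.0]]
```

Run:
```python
from h import *
np.set_printoptions(threshold=100000,linewidth=300)
g=cv2.imread('pics/w9.png').mean(2).astype(int); m=vision.camera_model('wrist')
print(g[140:260,290]); print(g[140:260,316])
for y in (190,210,225,233): print(y,g[y,262:282],g[y,350:370])
S=np.array([607.3,311.2,126]);a=np.radians(93.5);ux=np.array([np.cos(a),np.sin(a),0]);x=ux*np.cos(np.pi/6)+[0,0,.5];z=-ux*.5+[0,0,np.cos(np.pi/6)];y=np.cross(z,x)
for X in (0,-4):
    for T in (0,4):
        t=np.radians(T); zz=z*np.cos(t)-x*np.sin(t); xx=x*np.cos(t)+z*np.sin(t)
        print(X,T,[proj(m,S+x*X+xx*i+zz*k).round(1)[1] for i,k in((20,0),(20,8),(6,20),(6,60),(-6,60))], proj(m,S+x*X+xx*6+zz*60+y*32)[0]-proj(m,S+x*X+xx*6+zz*60-y*32)[0])
```

```text
[197 195 197 197 196 194 193 194 194 196 193 195 194 198 198 197 189 170 162 155 171 203 220 220 217 192 148 131 136 135 138 135 133 134 129 131 144 170 185 194 196 201 199 192 155  84  32  17  24  20  22  17  26  27  18  20  17  22  19  28  27  22  31  23  19  24  28  18  22  20  26  29  22  31
  19  28  21  31  22  28  26  30  41  41  38  31  29  30  37  35  38  70 130 170 178 178 178 176 176 180 177 176 177 179 176 179 177 176 166 145 129 130 131 126 126 122 125 127 129 126]
[194 195 196 198 194 194 192 194 194 196 196 191 178 146 120 114 114 119 130 147 162 166 165 164 163 164 168 166 166 166 161 149 126 114 112 111 108 110 111 110 112 109 113 118 108  68  31  19  24  25  26  25  22  21  19  28  22  20  26  19  15  25  29  26  23  23  22  22  18  28  19  25  26  21
  21  24  22  28  26  25  24  35  42  43  44  33  30  30  35  31  36  72 130 168 165 158 156 155 158 158 157 157 159 156 160 161 158 156 152 136 127 126 125 127 126 126 125 125 125 126]
190 [195 193 194 193 191 196 195 193 195 195 193 182 142  81  41  21  18  28  21  24] [ 19  24  31  27  23  22  59 122 174 188 193 192
[... 315 characters left out ...]
7  39  35  36  91 159 186 193 197 195 198 196 197 197]
233 [189 190 187 186 187 183 185 184 183 181 178 171 157 156 154 153 156 156 159 156] [176 173 174 173 175 175 175 174 179 180 182 180 180 181 182 181 185 185 184 184]
0 0 [np.float64(147.5), np.float64(154.0), np.float64(178.2), np.float64(218.2), np.float64(229.0)] -93.60234762687918
0 4 [np.float64(148.7), np.float64(155.8), np.float64(179.8), np.float64(222.4), np.float64(232.0)] -92.38856121628487
-4 0 [np.float64(151.6), np.float64(158.1), np.float64(181.9), np.float64(221.9), np.float64(232.4)] -92.37122964918291
-4 4 [np.float64(152.7), np.float64(159.8), np.float64(183.6), np.float64(226.0), np.float64(235.3)] -91.18896061155618
```

```bash
python3 -m pendant '[[[-0.15,0.05,0,1.1,0.5],[-0.15,0.05,0,2.2,0.5],[-0.15,0.05,0,3.3,0.5],[-0.15,0.05,0,4.4,0.5],[-0.15,0.05,0,5.5,0.5]]]' 30 >/dev/null
python3 -m pendant '[[[0,0,0,1.1,0.5],[0,0,0,2.2,0.5],[0,0,0,3.3,0.5],[0,0,0,4.4,0.5],[0,0,0,5.5,0.5]]]' 30 >/dev/null
python3 -m pendant '[[[0,0,0,1.1,0.5],[0,0,0,2.2,0.5],[0,0,0,3.3,0.5],[0,0,0,4,0.5],[0,0,0,4,0.5]]]' 30 >/dev/null
python3 -m pendant '[[[0,0,0,0,0.5],[0,0,0,0,0.5],[0,0,0,0,0.5],[0,0,0,0,0.5],[0,0,0,0,0.5]]]' 30
python3 - <<'E'
from h import *
s=readout.state(); print(s['joint_pos'],delta([608.9,284.8,165]))
E
```

```text
clock: 17.05
tcp_pos: [608.7, 284.9, 258.4]
tcp_rot: [-180.0, -0.0, 3.5]
contact_force: [0.1, -0.2, -0.1]
opening: 42.5
gripper_force: 0.0
[ -55.03992381   28.06448326   38.3039724    76.31058155  -17.16658304
   81.37518971 -104.0493691 ] [0.00852978 0.00603541 3.73403943]
```

```bash
python3 -m pendant '[[[0,0,0.8,0,0.5],[0,0,1.6,0,0.5],[0,0,2.4,0,0.5],[0,0,2.8,0,0.5],[0,0,3.0,0,0.5]]]' 25
python3 -m pendant '[[[0,0,0.3,0,0.5],[0,0,0.6,0,0.5],[0,0,0.9,0,0.5],[0,0,0.9,0,0.5],[0,0,0.9,0,0.5]]]' 25
```

```text
clock: 17.47
tcp_pos: [607.9, 284.8, 181.7]
tcp_rot: [179.9, 0.1, 3.4]
contact_force: [-0.3, 0.7, -0.7]
opening: 42.6
gripper_force: 0.0
clock: 17.88
tcp_pos: [608.6, 284.9, 160.7]
tcp_rot: [180.0, 0.0, 3.4]
contact_force: [0.2, -0.1, -0.0]
opening: 42.7
gripper_force: 0.0
```

```bash
python3 -m pendant '[[[0,0,0,-0.8,0.45],[0,0,0,-1.6,0.45],[0,0,0,-2.4,0.45],[0,0,0,-3.2,0.45],[0,0,0,-4,0.45]]]' 25
python3 -m pendant '[[[0,0,0,-0.8,0.45],[0,0,0,-1.6,0.45],[0,0,0,-2.4,0.45],[0,0,0,-3.2,0.45],[0,0,0,-4,0.45]]]' 25
python3 -m pendant '[[[0,0,0,-0.8,0.45],[0,0,0,-1.6,0.45],[0,0,0,-2.4,0.45],[0,0,0,-3.2,0.45],[0,0,0,-4,0.45]]]' 25
python3 -m pendant '[[[0,0,0,-0.8,0.45],[0,0,0,-1.6,0.45],[0,0,0,-2.4,0.45],[0,0,0,-3,0.45],[0,0,0,-3,0.45]]]' 25
```

```text
clock: 18.3
tcp_pos: [609.0, 285.1, 161.6]
tcp_rot: [-180.0, -0.1, 27.7]
contact_force: [-0.9, 0.2, 0.2]
opening: 38.2
gripper_force: 0.1
clock: 18.72
tcp_pos: [609.4, 284.7, 162.0]
tcp_rot: [179.9, -0.1, 51.6]
contact_force: [-0.0, -1.6, 1.9]
opening: 38.6
gripper_force: 2.0
clock: 19.13
tcp_pos: [609.3, 284.7, 161.9]
tcp_rot: [179.9, -0.0, 75.6]
contact_force: [-0.3, -1.2, 0.2]
opening: 38.3
gripper_force: 1.3
clock: 19.55
tcp_pos: [609.0, 284.9, 161.6]
tcp_rot: [180.0, -0.0, 93.6]
contact_force: [-1.0, -0.1, 0.8]
opening: 38.3
gripper_force: 0.3
```

```bash
python3 -m pendant '[[[0,0,0,0,0.4],[0,0,0,0,0.35],[0,0,0,0,0.3],[0,0,0,0,0.25],[0,0,0,0,0.25]]]' 25
python3 -m pendant '[[[0,0,0,0,0.2],[0,0,0,0,0.15],[0,0,0,0,0.1],[0,0,0,0,0.05],[0,0,0,0,0.05]]]' 25
python3 -m pendant '[[[0,0,0,0,0.05],[0,0,0,0,0.05],[0,0,0,0,0.05],[0,0,0,0,0.05],[0,0,0,0,0.05]]]' 25
```

```text
clock: 19.97
tcp_pos: [608.6, 284.8, 160.8]
tcp_rot: [-180.0, 0.0, 93.4]
contact_force: [-2.0, -1.8, 1.0]
opening: 21.5
gripper_force: 1.7
clock: 20.38
tcp_pos: [608.8, 285.2, 160.8]
tcp_rot: [180.0, -0.0, 93.4]
contact_force: [0.5, 0.5, -1.3]
opening: 11.8
gripper_force: 26.8
clock: 20.8
tcp_pos: [608.6, 285.2, 160.8]
tcp_rot: [180.0, -0.0, 93.4]
contact_force: [0.7, 2.0, -2.2]
opening: 12.2
gripper_force: 26.8
```

```bash
python3 -m pendant '[[[0.02,0,0.035,0,0.05],[0.04,0,0.07,0,0.05],[0.04,0,0.07,0,0.05],[0.04,0,0.07,0,0.05],[0.04,0,0.07,0,0.05]]]' 25
python3 -m pendant '[[[0,0,0,0,0.3],[0,0,0,0,0.45],[0,0,0,0,0.5],[0,0,0,0,0.5],[0,0,0,0,0.5]]]' 25
python3 -m pendant '[[[0,0,-0.8,0,0.5],[0,0,-1.8,0,0.5],[0,0,-3.0,0,0.5],[0,0,-4,0,0.5],[0,0,-4,0,0.5]]]' 25
python3 -m pendant '[[[0,0,0,0,0.5],[0,0,0,0,0.5],[0,0,0,0,0.5],[0,0,0,0,0.5],[0,0,0,0,0.5]]]' 25
python3 - <<'E'
from h import *
np.set_printoptions(threshold=100000,linewidth=300)
m,im=snap('wrist','w10.png'); snap('top','top10.png'); snap('side','side10.png')
a=np.radians(93.5);ux=np.array([np.cos(a),np.sin(a),0]);x=ux*np.cos(np.pi/6)+[0,0,.5];z=-ux*.5+[0,0,np.cos(np.pi/6)];y=np.cross(z,x)
S=np.array([607.3,311.2,126])
for X in (-4,0,4):
    O=S+x*X;print(X,'collar top/bot rows',proj(m,O+x*20)[1].round(1),proj(m,O+x*20+z*8)[1].round(1),'paddle upper end',[proj(m,O+x*32+y*j*6+z*k).round(1).tolist() for k in (20,60) for j in (-1,1)],'lower end top',[proj(m,O-x*32+y*j*6+z*60).round(1).tolist() for j in (-1,1)])
mk=(im.max(2)<60).astype(np.uint8); mk[:,:250]=0;mk[:,380:]=0
n,l,st,c=cv2.connectedComponentsWithStats(mk)
for k in range(1,n):
    if st[k,4]>200:
        cs,_=cv2.findContours((l==k).astype(np.uint8),0,2); print(st[k].tolist(),cv2.boxPoints(cv2.minAreaRect(cs[0])).round().tolist())
g=im.mean(2).astype(int)
for r in range(130,270,12): print(r,g[r,290:345])
E
```

```text
clock: 21.22
tcp_pos: [608.7, 285.4, 160.7]
tcp_rot: [180.0, 0.0, 93.4]
contact_force: [-4.9, -2.9, 10.5]
opening: 12.1
gripper_force: 28.7
clock: 21.63
tcp_pos: [608.5, 285.9, 158.9]
tcp_rot: [-180.0, 0.0, 93.4]
contact_force: [0.2, 0.5, -0.2]
opening: 42.7
gripper_force: 0.0
clock: 22.05
tcp_pos: [610.5, 286.6, 265.1]
tcp_rot: [179.6, -0.2, 93.4]
contact_force: [0.7, 0.4, 0.2]
opening: 42.7
gripper_force: 0.0
clock: 22.47
tcp_pos: [608.3, 285.9, 258.1]
tcp_rot: [-179.9, 0.0, 93.4]
contact_force: [-0.2, -0.4, 0.0]
opening: 42.8
gripper_force: 0.0
-4 collar top/bot rows 148.0 154.4 paddle upper end [[321.8, 151.8], [305.2, 151.8], [322.8, 191.5], [303.9, 191.5]] lower end top [[321.3, 249.1], [305.9, 249.1]]
0 collar top/bot rows 143.9 150.3 paddle upper end [[321.9, 147.4], [305.0, 147.4], [322.9, 187.0], [303.7, 187.0]] lower end top [[321.4, 246.1], [305.8, 246.1]]
4 collar top/bot rows 139.7 146.0 paddle upper end [[322.0, 142.8], [304.9, 142.8], [323.0, 182.4], [303.5, 182.4]] lower end top [[321.5, 243.1], [305.7, 243.1]]
[308, 155, 16, 93, 1400] [[308.0, 155.0], [323.0, 155.0]
[... 2137 characters left out ...]
3 194 193 193 192 195]
238 [178 175 176 176 176 177 180 179 176 176 167 165 160 163 166 165 159 129  77  39  35  31  37  33  31  32  37  34  32  30  39  34  38  87 138 153 156 157 156 156 156 155 152 153 158 159 163 160 161 157 158 162 161 163 167]
250 [130 131 130 129 128 127 125 124 126 124 125 127 126 126 126 123 125 123 121 120 118 116 115 119 122 122 124 121 121 117 121 123 126 123 127 126 125 125 125 124 127 130 132 130 129 128 126 127 123 121 125 123 126 126 123]
262 [125 126 125 127 127 131 130 129 126 126 123 124 121 124 124 124 128 128 126 125 127 125 128 125 126 126 125 126 128 125 126 126 125 123 125 125 127 126 125 125 123 122 124 121 123 124 123 126 125 125 124 124 123 125 125]
```

Run:
```python
from h import *
t=vision.camera_model('top'); sd=vision.camera_model('side'); wm=vision.camera_model('wrist')
ims={'top':cv2.imread('pics/top10.png'),'side':cv2.imread('pics/side10.png')}
def dark(im,x0,y0,x1,y1,th):
    mk=(im.max(2)[y0:y1,x0:x1]<th).astype(np.uint8); mk=cv2.morphologyEx(mk,cv2.MORPH_OPEN,cv2.getStructuringElement(2,(5,5)))
    n,l,s,c=cv2.connectedComponentsWithStats(mk); k=1+s[1:,4].argmax(); return c[k]+[x0,y0],s[k]
a,sa=dark(ims['top'],325,198,358,230,50); b,sb=dark(ims['side'],300,215,325,240,50); print(a,sa,b,sb)
o1,d1=ray(t,a);o2,d2=ray(sd,b);k=np.linalg.lstsq(np.stack([d1,-d2],1),o2-o1,rcond=None)[0];p,q=o1+d1*k[0],o2+d2*k[1]
print('knob',p.round(1),q.round(1),plane(t,a,114).round(1),plane(sd,b,114).round(1))
# housing outline in top: corners from crop1 (frame 305,0 scale5)
C=[(310+(u-305)/5,190+v/5) for u,v in((400,37),(523,42),(517,200),(393,195))]
P=np.array([plane(t,u,34) for u in C]);print(P.round(1),P.mean(0)); v=P[0]-P[3]+P[1]-P[2];print('yaw x',np.degrees(np.arctan2(v[1],v[0])),np.linalg.norm(v)/2)
s=readout.state(); print(s['tcp_pos'])
```

```text
[340.57317073 210.25609756] [12  6  9 13 82] [310.20408163 228.67346939] [ 6 10 10  8 49]
knob [488.3 -42.9 108.2] [488.1 -42.9 108.1] [487.5 -42.6 114. ] [485.8 -49.2 114. ]
[[540.5 -11.2  34. ]
 [535.8 -89.1  34. ]
 [435.6 -82.   34. ]
 [440.2  -4.5  34. ]] [487.99800672 -46.70820663  34.        ]
yaw x -3.9468690872320056 100.47216078895423
[608.47666902 285.93983649 258.67461855]
```

```bash
python3 -m pendant '[[[-1.3,-0.8,0,0,0.5],[-2.5,-1.6,0,0,0.3],[-3.8,-2.4,0,0,0],[-5,-3.2,0,0,0],[-6.3,-4,0,0,0]]]' 25 >/dev/null
python3 -m pendant '[[[-1.3,-0.8,0,0.6,0],[-2.5,-1.6,0,1.2,0],[-3.8,-2.4,0,1.2,0],[-5,-3.2,0,1.2,0],[-6.3,-4,0,1.2,0]]]' 25 >/dev/null
python3 -m pendant '[[[0,0,0,0,0],[0,0,0,0,0],[0,0,0,0,0],[0,0,0,0,0],[0,0,0,0,0]]]' 25
python3 - <<'E'
from h import *
print(delta([428,-42.3,108]),delta([488,-46.5,108]))
E
```

```text
clock: 23.87
tcp_pos: [428.1, -39.5, 258.9]
tcp_rot: [-180.0, 0.0, 86.3]
contact_force: [-0.9, -0.5, -0.3]
opening: 0.1
gripper_force: 0.0
[-1.09405197e-01  4.58723950e-03  6.03675039e+00] [-0.12308694  2.41042107  6.03614416]
```

```bash
python3 -m pendant '[[[-0.11,0,1.3,0,0],[-0.11,0,2.6,0,0],[-0.11,0,3.9,0,0],[-0.11,0,5.2,0,0],[-0.11,0,6.03,0,0]]]' 25
python3 -m pendant '[[[0,0.2,0,0,0],[0,0.4,0,0,0],[0,0.6,0,0,0],[0,0.8,0,0,0],[0,0.9,0,0,0]]]' 25
python3 -m pendant '[[[0,0.1,0,0,0],[0,0.2,0,0,0],[0,0.3,0,0,0],[0,0.4,0,0,0],[0,0.4,0,0,0]]]' 25
python3 -m pendant '[[[0,0.1,0,0,0],[0,0.2,0,0,0],[0,0.3,0,0,0],[0,0.4,0,0,0],[0,0.4,0,0,0]]]' 25
```

```text
clock: 24.28
tcp_pos: [426.4, -42.7, 105.4]
tcp_rot: [-179.8, 0.1, 86.3]
contact_force: [0.2, 1.3, 0.6]
opening: 0.1
gripper_force: 0.0
clock: 24.7
tcp_pos: [451.9, -44.4, 109.7]
tcp_rot: [179.9, -0.0, 86.3]
contact_force: [0.5, 0.1, 0.7]
opening: -0.1
gripper_force: 0.0
clock: 25.12
tcp_pos: [460.4, -45.3, 108.4]
tcp_rot: [180.0, -0.0, 86.2]
contact_force: [-0.5, 0.5, -0.1]
opening: 0.0
gripper_force: 0.1
clock: 25.53
tcp_pos: [470.3, -46.0, 108.3]
tcp_rot: [-180.0, 0.0, 86.2]
contact_force: [-2.0, 0.7, 0.9]
opening: -0.5
gripper_force: 0.8
```

```bash
python3 -m pendant '[[[0,0.15,0,0,0],[0,0.3,0,0,0],[0,0.45,0,0,0],[0,0.6,0,0,0],[0,0.6,0,0,0]]]' 25
python3 - <<'E'
from h import *
t,im=snap('top','top11.png'); sd,si=snap('side','side11.png'); m,w=snap('wrist','w11.png')
s=readout.state();print(s['tcp_pos'],s['contact_force'])
hx=np.array([.998,-.07,0])
for th in(0,.2,.3,.4,.5):
    p=np.array([488,-46.7,36+78*np.cos(th)])+hx*78*np.sin(th); print(th,proj(t,p).round(1),proj(sd,p).round(1),proj(m,p).round(1))
g=si.max(2); print(g[205:245:2,300:345:2])
E
```

```text
clock: 25.95
tcp_pos: [485.0, -47.2, 107.9]
tcp_rot: [-179.9, 0.0, 86.2]
contact_force: [-3.4, -1.4, -0.3]
opening: 0.2
gripper_force: 1.9
[484.58639686 -47.12585672 107.97988672] [-4.26049013 -1.80982635 -1.87314622]
0 [341.9 210.1] [310.6 227.9] [319.1 278.3]
0.2 [342.1 205. ] [316.  227.2] [354.4 276.6]
0.3 [342.2 202.6] [318.6 227.2] [370.9 274.4]
0.4 [342.3 200.3] [321.1 227.3] [386.1 271.4]
0.5 [342.3 198.2] [323.5 227.7] [399.7 267.8]
[[ 38  38  42  45  37  40  31  63  68  51  44  40  67  73  64  66 123 168
  168 164 171 171 169]
 [ 45  36  40  72  47  43  36  49  41  42  43  43  74 100  50  37  67 170
  170 171 170 168 171]
 [ 36  44  51  35  52  47  39  35  47  44  39  58  66  68  46  45 172 174
  172 171 172 168 168]
 [ 41  49  35  42  43  51  44  45  36  39  40  57  50  43  37 146 164 167
  171 171 168 170 169]
 [ 73  34  41  31  40  48  41  44  39  49  49  53  50  32 133 170 169 174
  172 170 162 171 169]
 [179 118  40  40  44  39  37  37  41  75  49  49  38  90 177 172 162 168
  167 174 167 165 168]
 [112 178  54  41  49  36  37  40  31  65  47  40  69 172 167 171 168 17
[... 586 characters left out ...]
169 166 172 175 169]
 [169 169 171  57  66 109 127  56 103  34  27  60 144 177 169 170 167 168
  170 166 168 172 173]
 [167 173 174  95  59 103 130 155 145 137 175 178 172 172 172 169 171 170
  171 171 169 176 175]
 [169 164 240 243 207 144 136 153 142 122 170 173 173 170 171 168 169 169
  171 169 166 177 171]
 [173 143 242 234 231 237 173 138 144 136 159 179 155 178 173 175 170 171
  175 171 170 175 174]
 [175 150 185 197 200 155 168 146 129 167 162 160 164 170 172 174 172 173
  167 167 172 171 175]
 [149 168 170 171 166 170 137 144 125 168 165 167 171 153 176 174 167 170
  169 172 167 170 172]
 [167 165 165 166 171 151 139 133 168 159 154 129 162 163 170 170 172 173
  178 177 165 171 169]]
```

```bash
python3 -m pendant '[[[0,0.12,0,0,0],[0,0.24,0,0,0],[0,0.36,0,0,0],[0,0.46,0,0,0],[0,0.46,0,0,0]]]' 25
python3 - <<'E'
from h import *
sd,si=snap('side','side12.png')
g=si.max(2); print(g[221:235:2,306:345]); s=readout.state();print(s['tcp_pos'],s['contact_force'])
E
python3 -m pendant '[[[0,0,0,0,0],[0,0,0,0,0],[0,0,0,0,0],[0,0,0,0,0],[0,0,0,0,0]]]' 25
```

```text
clock: 26.52
tcp_pos: [495.2, -47.3, 107.3]
tcp_rot: [-179.8, -0.0, 86.2]
contact_force: [-6.8, -0.0, -2.8]
opening: -0.3
gripper_force: 3.2
[[ 48  58  44  40  42  46  44  45  33  33  38  49  41  42  44  39  41  40
   35  74 130 164 170 172 172 167 170 173 171 169 170 169 162 163 173 172
  168 171 167]
 [ 41  57  45  40  40  37  42  45  50  91  60  51  41  44  40  45  52  51
   56  49  38  48 103 174 174 174 174 177 169 165 170 172 166 166 167 164
  175 169 170]
 [137 181  96  50  41  43  93 136  75 116 155  82  38  33  37  41  46  78
   73  48  41  41  45 108 177 180 173 169 171 165 168 172 168 162 166 171
  170 170 169]
 [173 173  83  36  43  46 108 130  63  87 131  74  39  39  37  40  45  49
   56  48  47  39  25  82 172 173 175 175 172 176 169 170 164 173 171 170
  173 164 166]
 [174 173 111  45  32  37 100 129  65  84 131  79  47  37  25  29  37  43
   32  41  35  24  56 144 167 174 167 168 165 170 172 168 173 172 175 171
  169 167 169]
 [171 178 172  86  45  44  96 128  75  75 127  88  80 113  60  33  28  31
   21  30  64 108 145 175 167 171 163 169 169 167 169 170 166 167 170 170
  174 172 170]
 [175 180 166 166 107  98  92 125  83  81 127 138 162 165 155 132 126 146
  148 178 170 169 168 170 171 172 172 171 170 175 169 172 171 174 172 174
  175 179 172]]
[495.01493655 -47.36937854 107.33705492] [-7.05779017 -1.16578007 -3.82842545]
clock: 26.98
tcp_pos: [494.9, -47.3, 107.4]
tcp_rot: [-179.8, -0.0, 86.2]
contact_force: [-6.9, 0.6, -2.9]
opening: 0.3
gripper_force: 3.2
```

```bash
python3 -m pendant '[[[0,0.04,0,0,0],[0,0.04,0,0,0],[0,0.04,0,0,0],[0,0.04,0,0,0],[0,0.04,0,0,0]]]' 25
python3 -m pendant '[[[0,0,0,0,0],[0,0,0,0,0],[0,0,0,0,0],[0,0,0,0,0],[0,0,0,0,0]]]' 25 >/dev/null
python3 -m pendant '[[[0,0,0,0,0],[0,0,0,0,0],[0,0,0,0,0],[0,0,0,0,0],[0,0,0,0,0]]]' 25 >/dev/null
python3 -m pendant '[[[0,0,0,0,0],[0,0,0,0,0],[0,0,0,0,0],[0,0,0,0,0],[0,0,0,0,0]]]' 25
python3 -m pendant '[[[0,-0.3,0,0,0],[0,-0.6,0,0,0],[0,-0.9,0,0,0],[0,-1.1,0,0,0],[0,-1.3,0,0,0]]]' 25
python3 -m pendant '[[[0,-0.3,0,0,0],[0,-0.8,0,0,0],[0,-1.5,0,0,0],[0,-2.2,0,0,0],[0,-2.4,0,0,0]]]' 25
python3 -m pendant '[[[0,0,-1,0,0],[0,0,-2.2,0,0],[0,0,-3.4,0,0],[0,0,-4.6,0,0],[0,0,-5,0,0]]]' 25
python3 -m pendant '[[[0,0,0,0,0],[0,0,0,0,0],[0,0,0,0,0],[0,0,0,0,0],[0,0,0,0,0]]]' 25
python3 - <<'E'
from h import *
sd,si=snap('side','side13.png'); t,ti=snap('top','top13.png')
a0=cv2.imread('pics/side0.png'); 
d=cv2.absdiff(si,a0).max(2); mk=(d>60).astype(np.uint8); mk=cv2.morphologyEx(mk,cv2.MORPH_OPEN,np.ones((3,3),np.uint8))
n,l,s,c=cv2.connectedComponentsWithStats(mk); print([ (s[k].tolist()) for k in range(1,n) if s[k,4]>15])
b=(si.max(2)[205:245,295:345]<50).astype(np.uint8); b=cv2.morphologyEx(b,2,cv2.getStructuringElement(2,(5,5)));n,l,s,c=cv2.connectedComponentsWithStats(b);print(s[1:],c[1:]+[295,205])
# key at mould vs after release
d=cv2.absdiff(si,cv2.imread('pics/side10.png')).max(2)[120:200,260:360]; print('mould diff',d.max(), (d>50).sum())
E
```

```text
clock: 27.4
tcp_pos: [495.6, -47.4, 107.2]
tcp_rot: [-179.8, -0.0, 86.2]
contact_force: [-7.5, -0.0, -5.0]
opening: -0.0
gripper_force: 3.4
clock: 28.65
tcp_pos: [495.7, -47.4, 107.3]
tcp_rot: [-179.8, -0.0, 86.2]
contact_force: [-7.6, -0.5, -4.7]
opening: -0.3
gripper_force: 3.4
clock: 29.07
tcp_pos: [464.9, -45.4, 108.7]
tcp_rot: [179.9, -0.0, 86.2]
contact_force: [0.2, -0.1, 0.3]
opening: -0.1
gripper_force: 0.1
clock: 29.48
tcp_pos: [403.1, -41.6, 108.1]
tcp_rot: [-180.0, -0.0, 86.2]
contact_force: [-0.4, -0.3, 0.6]
opening: 0.1
gripper_force: 0.0
clock: 29.9
tcp_pos: [407.1, -41.7, 237.6]
tcp_rot: [179.6, -0.1, 86.2]
contact_force: [0.4, 0.2, 0.3]
opening: -0.0
gripper_force: 0.0
clock: 30.32
tcp_pos: [404.7, -41.7, 232.3]
tcp_rot: [-179.9, 0.0, 86.2]
contact_force: [0.6, -1.0, 0.0]
opening: 0.1
gripper_force: 0.0
[[0, 0, 66, 26, 1305], [74, 0, 180, 53, 4058], [0, 32, 10, 21, 127], [0, 37, 127, 195, 8740], [258, 42, 13, 5, 55], [164, 56, 6, 5, 22], [260, 58, 39, 42, 1135], [109, 65, 41, 18, 544], [162, 64, 9, 7, 47], [295, 65, 4, 5, 17], [153, 71, 82, 44, 1214], [107, 80, 7, 18, 64], [251, 98, 24, 38, 309], [260, 111, 8, 4, 32], [282, 124, 9, 8, 57], [62, 129, 7, 4, 25], [252, 134, 50, 70, 1782], [254, 136, 4, 6, 20], [304, 139, 10, 21, 139], [6, 153, 8, 10, 45], [18, 160, 18, 23, 239], [60, 162, 36, 73, 739], [91, 165, 12, 36, 267], [115, 190, 26, 25, 320], [112, 205, 8, 35, 196], [90, 206, 21, 15, 100], [97, 215, 17, 26, 278], [90, 220, 9, 10, 54], [58, 242, 28, 31, 310], [76, 247, 10, 11, 69], [87, 250, 31, 14, 324], [129, 251, 7, 7, 35], [321, 286, 28, 20, 397]]
[[12 21  9  7 45]] [[311.         228.84444444]]
mould diff 224 2220
```

```bash
python3 -c "
from plant import close_job
print(close_job())"
```

```text
the job is handed in; nothing more can be done
None
```

The job is handed in at about 30 s: the T-key sits in the slot with its collar on the cover, turned a quarter turn and released. The vacuum stick was then held at about 0.46 rad away from the robot for roughly two seconds and sprang back upright. The final picture shows nothing else moved in the rack area, though the arm partly hid the mould in it, so the key was last checked right after release.

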